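# Change a test fixture over from dowels to rest buttons

## Task

Slide the catch tray under the fixture nest, then with the punch drive every worn dowel down through its bore so that all of them drop into the tray, and put the punch back upright in its stand. Drop each rest button set out on the bench flat and fully home into a pocket of its own (any pocket will do), and pull the tray with all the worn dowels in it completely out from under the nest, leaving it flat on the bench. Leave the screwdriver, the jar and the loupe alone.

Things in the scene. Friction and masses are not known exactly. Their poses are not given: they have to be found in the camera images.
- nest: fixture nest, fixed: aluminium bridge 262 (its x) by 80 mm (its y), deck 60 to 98 mm above the bench, on two 12 mm end plates at the ends of its x, leaving an opening 238 mm wide (x) and 60 mm high right through along y. Four stepped vertical through-bores in a row at x = -66, -22, 22, 66 mm, y = 0 (see pocket_1 to 4). Origin: on the bench under the deck's middle; z up
- tray: grey catch tray, loose, 0.2 to 0.4 kg: open box 205 (its x) by 120 mm (its y), 20 mm high, 4 mm walls. An upright black grip 14 (x) by 24 (y), 62 mm high, stands 85 mm from its middle along -y, outside the wall: pinch it across x, slide the tray. It starts on the nest's -y side and goes in from there, x along the nest's x. Origin: centre of its underside
- punch: the drift punch, loose, 0.12 kg, standing tip down in its stand: steel shank 9 mm in diameter and 46 mm long below, then a black round grip 20 mm in diameter and 54 mm long. Origin: the tip; z points from the tip up to the grip (overall 100 mm). Its shoulder, 46 mm above the tip, rests on the stand's top
- punch_grip (a point): middle of the punch's grip, on its axis, 73 mm above the tip
- stand: the punch's stand, fixed: grey block 60 x 60 mm, 54 mm high, with a 15 mm vertical through-hole in its middle. Origin: centre of its underside. With the punch home its tip is 8 mm above the bench
- pocket_1 (a point): pocket 1, at nest x = -66 mm: 28 mm across, 8 mm deep; its floor's centre, 90 mm above the bench; axes as the nest's. Below it a 13 mm bore runs 30 mm down to the underside. A spring ball in its side near the bottom holds the dowel: it yields at 5 to 15 N, then rubs; the dowel falls once the punch's tip is 28 to 31 mm below this point (35 does no harm)
- pocket_2 (a point): pocket 2, at nest x = -22 mm: 28 mm across, 8 mm deep; its floor's centre, 90 mm above the bench; axes as the nest's. Below it a 13 mm bore runs 30 mm down to the underside. A spring ball in its side near the bottom holds the dowel: it yields at 5 to 15 N, then rubs; the dowel falls once the punch's tip is 28 to 31 mm below this point (35 does no harm)
- pocket_3 (a point): pocket 3, at nest x = 22 mm: 28 mm across, 8 mm deep; its floor's centre, 90 mm above the bench; axes as the nest's. Below it a 13 mm bore runs 30 mm down to the underside. A spring ball in its side near the bottom holds the dowel: it yields at 5 to 15 N, then rubs; the dowel falls once the punch's tip is 28 to 31 mm below this point (35 does no harm)
- pocket_4 (a point): pocket 4, at nest x = 66 mm: 28 mm across, 8 mm deep; its floor's centre, 90 mm above the bench; axes as the nest's. Below it a 13 mm bore runs 30 mm down to the underside. A spring ball in its side near the bottom holds the dowel: it yields at 5 to 15 N, then rubs; the dowel falls once the punch's tip is 28 to 31 mm below this point (35 does no harm)
- dowel_1: worn steel dowel, 12 mm in diameter and 24 mm long, 22 g, loose, in bore 1 with its top about flush with the pocket floor (0 to 2 mm below); absent (None) in some starts (bore 1 is then an empty hole). Origin: centre of its foot; z along it
- dowel_2: worn steel dowel, 12 mm in diameter and 24 mm long, 22 g, loose, in bore 2 with its top about flush with the pocket floor (0 to 2 mm below); absent (None) in some starts (bore 2 is then an empty hole). Origin: centre of its foot; z along it
- dowel_3: worn steel dowel, 12 mm in diameter and 24 mm long, 22 g, loose, in bore 3 with its top about flush with the pocket floor (0 to 2 mm below); absent (None) in some starts (bore 3 is then an empty hole). Origin: centre of its foot; z along it
- dowel_4: worn steel dowel, 12 mm in diameter and 24 mm long, 22 g, loose, in bore 4 with its top about flush with the pocket floor (0 to 2 mm below); absent (None) in some starts (bore 4 is then an empty hole). Origin: centre of its foot; z along it
- button_1: steel rest button, a plain disc 24 mm in diameter and 20 mm high with bevelled edges, 65 g, standing loose on the bench on the nest's +y side; absent (None) in some starts. All are alike. Origin: centre of its underside; seated, it lies at the pocket floor and the top stands 12 mm proud of the nest
- button_2: steel rest button, a plain disc 24 mm in diameter and 20 mm high with bevelled edges, 65 g, standing loose on the bench on the nest's +y side; absent (None) in some starts. All are alike. Origin: centre of its underside; seated, it lies at the pocket floor and the top stands 12 mm proud of the nest
- button_3: steel rest button, a plain disc 24 mm in diameter and 20 mm high with bevelled edges, 65 g, standing loose on the bench on the nest's +y side; absent (None) in some starts. All are alike. Origin: centre of its underside; seated, it lies at the pocket floor and the top stands 12 mm proud of the nest
- button_4: steel rest button, a plain disc 24 mm in diameter and 20 mm high with bevelled edges, 65 g, standing loose on the bench on the nest's +y side; absent (None) in some starts. All are alike. Origin: centre of its underside; seated, it lies at the pocket floor and the top stands 12 mm proud of the nest
- screwdriver: bystander: a screwdriver lying beyond the nest; leave alone. Origin on its underside near the middle
- jar: bystander: small white jar with a grey cap, 50 mm in diameter, 60 mm high, beyond the buttons; leave alone. Origin: centre of its underside
- loupe: bystander: black inspection loupe, 38 mm in diameter, 38 mm high, between the robot and the nest; leave alone. Origin: centre of its underside
Things that resemble listed ones, but are neither listed nor needed, are in the scene too. Leave any purple or turquoise look-alike of the button_3 alone.

How it is judged (in metres and radians):
On the way, in this order (a step that is already met when the one before it is completed fails the run):
1. the catch tray stands under the nest, below the bores (x of tray in the frame of nest between -0.03 and 0.03 m and y of tray in the frame of nest between -0.035 and 0.035 m and z of tray in the frame of nest between -0.01 and 0.01 m), for 0.2 s.
2. the punch presses on a worn dowel ((contact force between punch and dowel_1 above 1 N or contact force between punch and dowel_2 above 1 N or contact force between punch and dowel_3 above 1 N or contact force between punch and dowel_4 above 1 N)).
3. every worn dowel has been driven out and lies in the catch tray (x of dowel_1 in the frame of tray between -0.105 and 0.105 m and y of dowel_1 in the frame of tray between -0.062 and 0.062 m and z of dowel_1 in the frame of tray between -0.01 and 0.035 m and x of dowel_2 in the frame of tray between -0.105 and 0.105 m and y of dowel_2 in the frame of tray between -0.062 and 0.062 m and z of dowel_2 in the frame of tray between -0.01 and 0.035 m and x of dowel_3 in the frame of tray between -0.105 and 0.105 m and y of dowel_3 in the frame of tray between -0.062 and 0.062 m and z of dowel_3 in the frame of tray between -0.01 and 0.035 m and x of dowel_4 in the frame of tray between -0.105 and 0.105 m and y of dowel_4 in the frame of tray between -0.062 and 0.062 m and z of dowel_4 in the frame of tray between -0.01 and 0.035 m), for 0.2 s.
At the end, for the whole second after the job is handed in: All worn dowels lie in the tray; tray flat on the bench, its middle over 105 mm from the nest's middle line (nest y); each button flat in a pocket, within 5 mm of its centre and 2.5 mm of its floor; punch upright in its stand, within 7 mm of home; all at rest (all of step 3 and (y of tray in the frame of nest below -0.105 m or y of tray in the frame of nest above 0.105 m) and height (world z) of tray below 0.01 m and angle between tray's own z axis and vertical below 0.1 rad and ((horizontal distance between button_1 and pocket_1 below 0.005 m and z of button_1 in the frame of pocket_1 between -0.004 and 0.0025 m) or (horizontal distance between button_1 and pocket_2 below 0.005 m and z of button_1 in the frame of pocket_2 between -0.004 and 0.0025 m) or (horizontal distance between button_1 and pocket_3 below 0.005 m and z of button_1 in the frame of pocket_3 between -0.004 and 0.0025 m) or (horizontal distance between button_1 and pocket_4 below 0.005 m and z of button_1 in the frame of pocket_4 between -0.004 and 0.0025 m)) and angle between each of button_1, button_2, button_3, button_4's own z axis and vertical below 0.12 rad and ((horizontal distance between button_2 and pocket_1 below 0.005 m and z of button_2 in the frame of pocket_1 between -0.004 and 0.0025 m) or (horizontal distance between button_2 and pocket_2 below 0.005 m and z of button_2 in the frame of pocket_2 between -0.004 and 0.0025 m) or (horizontal distance between button_2 and pocket_3 below 0.005 m and z of button_2 in the frame of pocket_3 between -0.004 and 0.0025 m) or (horizontal distance between button_2 and pocket_4 below 0.005 m and z of button_2 in the frame of pocket_4 between -0.004 and 0.0025 m)) and ((horizontal distance between button_3 and pocket_1 below 0.005 m and z of button_3 in the frame of pocket_1 between -0.004 and 0.0025 m) or (horizontal distance between button_3 and pocket_2 below 0.005 m and z of button_3 in the frame of pocket_2 between -0.004 and 0.0025 m) or (horizontal distance between button_3 and pocket_3 below 0.005 m and z of button_3 in the frame of pocket_3 between -0.004 and 0.0025 m) or (horizontal distance between button_3 and pocket_4 below 0.005 m and z of button_3 in the frame of pocket_4 between -0.004 and 0.0025 m)) and ((horizontal distance between button_4 and pocket_1 below 0.005 m and z of button_4 in the frame of pocket_1 between -0.004 and 0.0025 m) or (horizontal distance between button_4 and pocket_2 below 0.005 m and z of button_4 in the frame of pocket_2 between -0.004 and 0.0025 m) or (horizontal distance between button_4 and pocket_3 below 0.005 m and z of button_4 in the frame of pocket_3 between -0.004 and 0.0025 m) or (horizontal distance between button_4 and pocket_4 below 0.005 m and z of button_4 in the frame of pocket_4 between -0.004 and 0.0025 m)) and horizontal distance between punch and stand below 0.008 m and height (world z) of punch below 0.015 m and angle between punch's own z axis and vertical below 0.15 rad and linear speed of each of tray, punch, button_1, button_2, button_3, button_4, dowel_1, dowel_2, dowel_3, dowel_4 below 0.02 m/s); the robot touches nothing.
It fails at once if a bystander (screwdriver, jar or loupe) is pushed more than 30 mm from its place (distance of any of screwdriver, jar, loupe from where it was at the start of the episode above 0.03 m).
Of dowel_1, dowel_2, dowel_3, dowel_4 only 2 to 4 are there at a start; the rules pass over those that are not, and their reading is None.
Of button_1, button_2, button_3, button_4 only 3 to 4 are there at a start; the rules pass over those that are not, and their reading is None.
At some moment in a run one of tray, button_1, button_2, button_3, button_4 may be knocked a few centimetres aside while the robot is not near it.
It also fails if it takes over 210 s, if anything falls off the work surface, if the arm or the gripper's body presses on something with over 40 N, if the wrist force passes 120 N, or if a joint passes its speed limit or range.

## Robot

A 6-joint arm with a two-finger parallel gripper is mounted at the origin on the work surface. World frame = base frame: x ahead of the robot, y to its left, z up, the work surface at z = 0. Lengths are in mm, angles in rad, forces in N, time in s.
With the tool pointing down it reaches from about 350 to 775 mm from the base axis. Payload 7.3 kg.
Tool frame: the origin (TCP) lies midway between the tips of the shut fingers; the grasp point (between the pads) lies 19 mm behind it; z points along the fingers, y is the direction in which the jaws open and shut (so a half turn about z gives the same grasp; the last joint's range is limited). The gripper opens to 92 mm and grips with 3 to 60 N. Pads are 19 mm wide; open, the fingers measure 130 mm over their backs; the gripper's body (75 mm by 190 mm) begins 47 mm behind the grasp point.
Start: joints at [1.119, 0.342, 1.524, -0, 1.275, -0.146], TCP at [158.04, 500.668, 226.741] pointing down, gripper open.
Joint ranges: [-2.53, 2.53], [-0.77, 2.02], [0.04, 2.7], [-1, 4.14], [0.28, 2.66], [-3.11, 3.11]. Speed limits (rad/s): [2.57, 2.57, 3.14, 3.14, 3.14, 3.14].

## Interface

Orientations are given as [roll, pitch, yaw] about the fixed x, y, z axes, in that order (R = Rz(yaw) Ry(pitch) Rx(roll)).
In Python, from plant import sensors, imaging, ticket gives the robot as it stands. The module is installed in compiled form; this text tells all that it offers.
- The arm moves only by the tool arm_command, never from a script. Its argument "increments" is one flat list of numbers, 5 for each row, row after row: the closure, from 0 (fully open) to 1 (shut), then the shift along the tool's x, y, z in mm, then the turn about the tool's z in degrees. In form: [hand, dx, dy, dz, spin, hand, dx, dy, dz, spin, ...]. A call has 1 to 20 rows; each row is the pose to reach, as a shift and turn from the pose commanded when the call began, along the tool's axes at that moment; what a row does not reach only later rows make up. A row lasts 1/8 s, in which the tool goes at most 62.5 mm and 10.7 degrees, less where a joint would pass 70% of its speed; a pose out of reach is approached as far as the arm can. A call with a gripper value outside its range is refused whole. The fingers move at their own pace and stop on an object; the grip force is fixed at half the most. Time passes only in rows, so rows that repeat a pose let the fingers close. It gives the time, the measured TCP pose, the force and the opening at its end, in the units of the state.
- sensors.get_obs(): the state, without advancing time (a new reading comes with each control period).
- imaging.capture(name): name is "side" or "top"; returns the picture (420x560x3 uint8, blue, green, red); there is no depth.
- imaging.calibration(name): a dict with "fx", "fy", "cx", "cy" (pixels), "D" ([k1, k2, p1, p2, k3] as OpenCV has them; the pictures are not rectified), "world_to_cam" (4x4, takes a point from world to camera coordinates). Camera axes: x right, y down, z forward; pixel columns grow to the right and rows downward; lengths in mm; the calibration is good to about 2 mm. A picture is of the moment at which its call begins. calibration takes no time and is no camera call.
- ticket.close_job(): hands the job in, once; it reports no verdict.
The state is a dict: "time": time; "joint_positions": joint angles; "dq": joint speeds; "tau": joint torques, N m; "tool_pos": TCP position; "tcp_rot": TCP orientation; "contact_force": force on the tool from outside, world axes, zero at the start; "moment": the same for the moment, N m; "grip_width": finger opening in mm.
Only numpy, scipy, OpenCV 4.12 (cv2) and the standard library are available. Lean on these libraries where they do the work, as an engineer would, in place of code of your own. Each camera call takes 0.05 s, during which the arm holds its last target. There are 200 camera calls.

## Working session

There is one attempt and no reset: what is moved stays moved. The work goes in short steps, Python scripts to look and compute and a tool call to move; the robot and the scene stay as the last step left them, time stands still between calls to the robot, and variables do not carry over. Pictures are saved under pics/ and viewed, about 12 in all and at most 16, crops included, and the job is handed in when it is done.

Besides the shell and the picture viewer there is one more tool, called after "Request:" by a JSON object that holds its "method" and its "body". arm_command: Moves the arm, as the interface text tells. Its arguments: {"type":"object","properties":{"increments":{"type":"array","items":{"type":"number"}}},"required":["increments"]}

```bash
mkdir -p pics; cat > h.py <<'E'
import numpy as np, cv2
from plant import sensors, imaging, ticket
def cal(n):
    c=imaging.calibration(n); K=np.array([[c['fx'],0,c['cx']],[0,c['fy'],c['cy']],[0,0,1.]]); return K,np.array(c['D'],float),np.array(c['world_to_cam'],float)
def ray(n,uv):
    K,D,T=cal(n); p=cv2.undistortPoints(np.array(uv,float).reshape(-1,1,2),K,D).reshape(-1,2)
    d=np.c_[p,np.ones(len(p))]@T[:3,:3]; o=-T[:3,:3].T@T[:3,3]; return o,d
def at(n,uv,z):
    o,d=ray(n,uv); return o+d*((z-o[2])/d[:,2])[:,None]
def proj(n,P):
    K,D,T=cal(n); return cv2.projectPoints(np.array(P,float).reshape(-1,1,3),cv2.Rodrigues(T[:3,:3])[0],T[:3,3],K,D)[0].reshape(-1,2)
def tri(uv1,uv2):
    A=np.zeros((3,3));b=np.zeros(3)
    for n,uv in (('side',uv1),('top',uv2)):
        o,d=ray(n,uv);d=d[0]/np.linalg.norm(d[0]);M=np.eye(3)-np.outer(d,d);A+=M;b+=M@o
    return np.linalg.solve(A,b)
E
python3 - <<'E'
from h import *
for n in('top','side'):
    im=imaging.capture(n);cv2.imwrite(f'pics/{n}0.png',im);cv2.imwrite(f'pics/{n}0b.png',cv2.resize(im,(800,600),interpolation=2))
    K,D,T=cal(n);print(n,K[0,0],-T[:3,:3].T@T[:3,3],T[:3,:3].round(2).tolist())
s=sensors.get_obs();print(s)
E
```

```text
top 421.1110127707482 [ 340.56985508   61.7707274  1089.02793785] [[-0.03, -1.0, 0.0], [-0.97, 0.03, -0.23], [0.23, -0.01, -0.97]]
side 441.9578987368013 [520.88009341 693.34743607 632.51232453] [[-1.0, -0.05, 0.0], [-0.03, 0.66, -0.75], [0.04, -0.75, -0.66]]
{'time': 0.1, 'joint_positions': array([ 1.11896273e+00,  3.42629565e-01,  1.52488036e+00, -8.15811629e-06,
        1.27539428e+00, -1.46021261e-01]), 'dq': array([ 0.0003044 , -0.00232876, -0.00276198, -0.00047542,  0.00056239,
        0.00020079]), 'tau': array([ 1.24821512e-03, -4.32009244e+01, -2.44694209e+01,  7.17629911e-02,
        5.26306266e-02, -5.10241057e-05]), 'tool_pos': array([157.9011821 , 500.33227231, 226.14100256]), 'tcp_rot': array([-3.14029393e+00, -1.83114900e-04,  2.83578258e+00]), 'contact_force': array([-0.37416631, -0.41222102, -0.80785473]), 'moment': array([0.03926013, 0.00775743, 0.01048154]), 'grip_width': 91.7810452504181}
```

View pics/top0b.png

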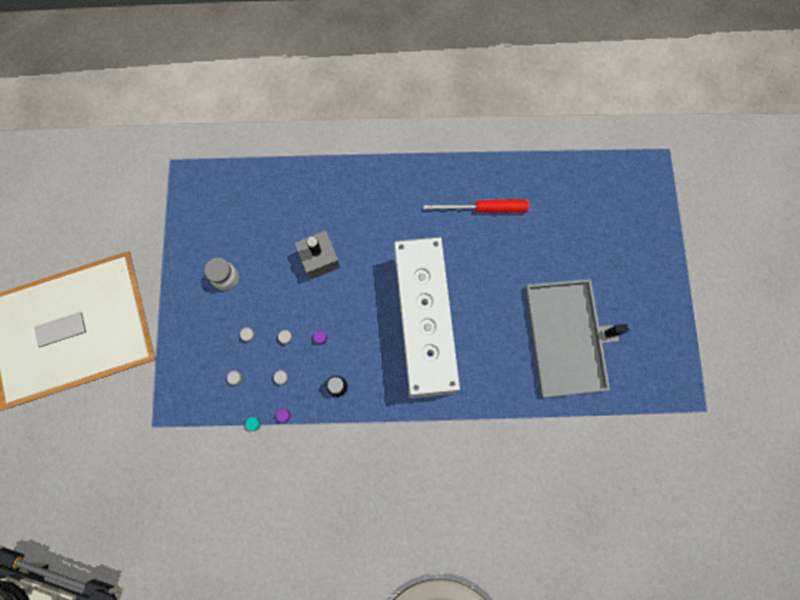

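View pics/side0b.png

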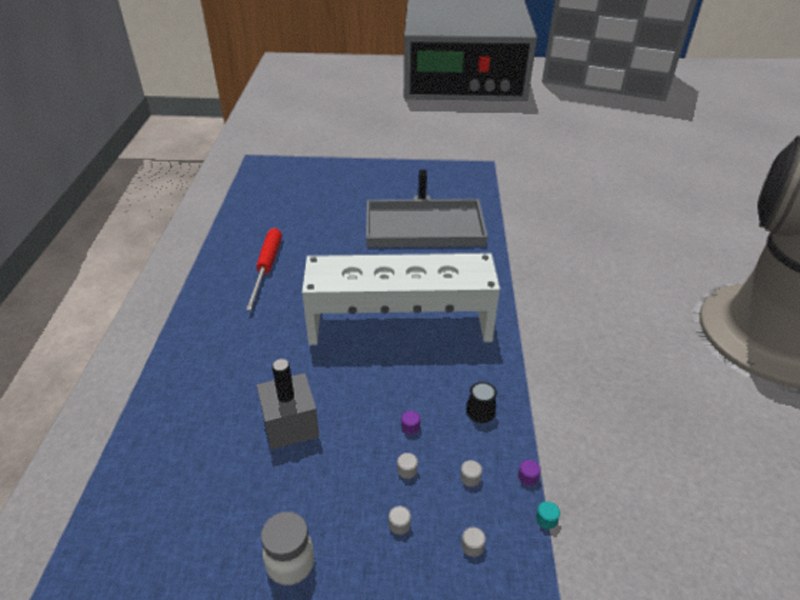

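The four plain grey buttons in the top view are at about (246,334), (285,337), (233,378) and (280,377). The two purple and one turquoise discs are look-alikes. Bores at (422,277) and (428,327) look filled, and (425,301) and (431,352) look dark and empty; I'll check with a crop.

```bash
python3 - <<'E'
from h import *
t=cv2.imread('pics/top0.png');s=cv2.imread('pics/side0.png')
a=cv2.resize(t[155:290,260:460],(800,540),interpolation=2);cv2.imwrite('pics/c1.png',a)
b=cv2.resize(s[170:225,205:355],(800,293),interpolation=2)
c=cv2.resize(t[225:290,140:240],(400,260),interpolation=2);d=cv2.resize(s[230:400,170:400],(400,260),interpolation=2)
cv2.imwrite('pics/c2.png',np.vstack([b,np.hstack([c,d])]))
for n,im in(('top',t),('side',s)):
    hsv=cv2.cvtColor(im,cv2.COLOR_BGR2HSV)
    m=((hsv[...,1]<50)&(hsv[...,2]>90)).astype(np.uint8)
    k,l,st,c=cv2.connectedComponentsWithStats(m)
    for i in range(1,k):
        if 40<st[i,4]<9000: print(n,c[i].round(1),st[i].tolist())
E
```

```text
top [315.  144.3] [296, 143, 37, 4, 91]
top [221.  175.8] [207, 162, 29, 29, 471]
top [298.  222.2] [276, 166, 46, 113, 3809]
top [ 47.8 230.4] [0, 180, 104, 102, 7134]
top [154.5 191.2] [143, 180, 24, 23, 377]
top [396.6 236.9] [368, 196, 65, 82, 3587]
top [172.5 233.7] [168, 229, 10, 10, 83]
top [199.3 235.4] [195, 231, 10, 10, 81]
top [163.6 264.2] [159, 259, 11, 11, 87]
top [196.1 263.9] [191, 259, 11, 11, 87]
top [234.3 269. ] [229, 264, 11, 11, 100]
top [ 28.6 413.2] [0, 404, 53, 16, 337]
side [118.7  33.1] [82, 0, 71, 69, 3780]
side [327.7  12.6] [283, 0, 93, 26, 2246]
side [405.6   2.7] [392, 0, 27, 8, 167]
side [466.5   6.1] [451, 0, 32, 15, 390]
side [431.   19.5] [417, 11, 30, 18, 429]
side [398.6  33.2] [385, 25, 28, 18, 381]
side [456.2  41. ] [441, 32, 32, 19, 421]
side [423.1  53.7] [410, 46, 28, 17, 365]
side [556.6 122.3] [552, 107, 8, 27, 88]
side [296.6 156. ] [256, 139, 85, 28, 1622]
side [280.4 199.4] [211, 177, 139, 64, 5686]
side [178.3 202.6] [173, 187, 12, 30, 90]
side [196.  254.7] [191, 251, 11, 8, 70]
side [211.5 275.4] [205, 261, 16, 28, 299]
side [187.9 280.2] [180, 267, 17, 28, 314]
side [338.  273.7] [331, 268, 15, 12, 142]
side [284.5 323.7] [278, 317, 15, 17, 164]
side [329.6 328.8] [323, 322, 15, 17, 171]
side [279.4 361.2] [272, 354, 16, 16, 191]
side [198.3 372.6] [183, 358, 32, 30, 726]
side [331.2 376.9] [323, 369, 17, 20, 215]
side [202.6 396.5] [184, 376, 36, 34, 579]
```

View pics/c1.png

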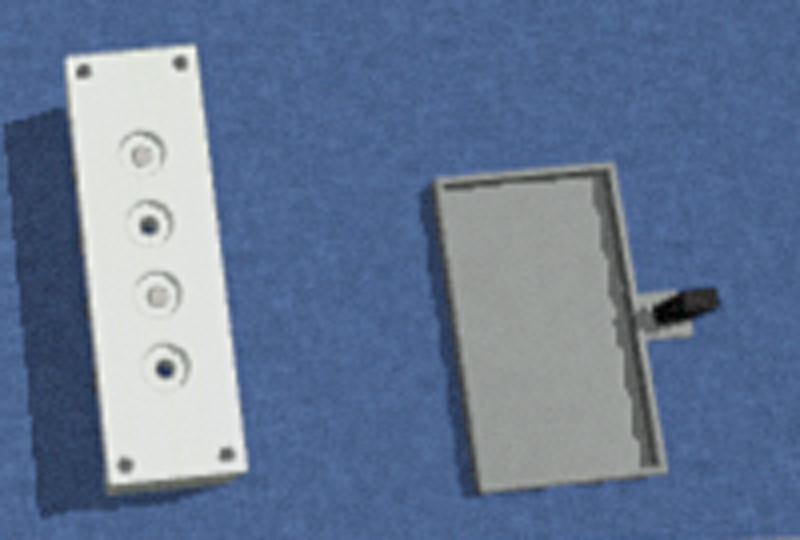

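View pics/c2.png

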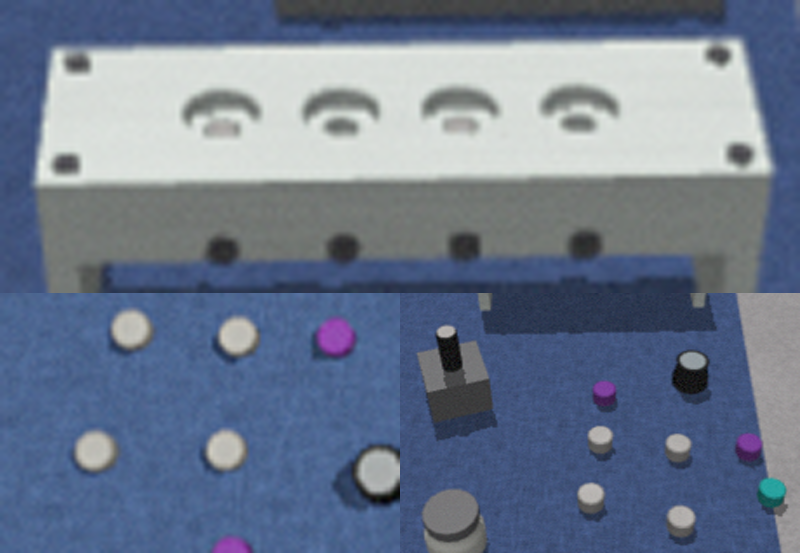

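Crops: dowels (pinkish discs) sit in the bores at c1 (142,155) and (157,296). The bores at (148,226) and (165,369) show blue bench through them. There are four plain grey buttons, and the purple and turquoise discs stay. Now positions.

```bash
python3 - <<'E'
from h import *
np.set_printoptions(precision=1,suppress=True)
f=lambda p:(np.array(p,float)+.5)/4-.5+np.array([260,155])
sc=at('top',f([(83,71),(180,62),(228,455),(125,465)]),98);print('screws',sc,sc.mean(0))
rim=at('top',f([(143,151),(150,222),(159,294),(168,366)]),98)
d=sc[0]+sc[1]-sc[2]-sc[3];print('yaw',np.degrees(np.arctan2(d[1],d[0])), 'rims',rim)
g=lambda p:(np.array(p,float)+.5)*[150/800,55/293]-.5+np.array([205,170])
ss=at('side',g([(78,63),(718,54),(740,153),(66,163)]),98);print('side screws',ss.mean(0))
d=ss[0]+ss[3]-ss[1]-ss[2];print('yaw',np.degrees(np.arctan2(d[1],d[0])))
c=at('top',f([(437,180),(612,165),(665,470),(480,491)]),20);print('tray',c,c.mean(0));d=c[0]+c[1]-c[2]-c[3];print('yaw',np.degrees(np.arctan2(d[1],d[0])))
print('tray grip foot/top', at('top',f([(707,299)]),62))
for a,b in zip([(284.5,323.7),(329.6,328.8),(279.4,361.2),(331.2,376.9)],[(199.3,235.4),(196.1,263.9),(172.5,233.7),(163.6,264.2)]):
    print('btn',at('top',[b],20)[0])
print('loupe',at('top',[(234.3,269)],38)[0],'jar',at('top',[(153,189)],60)[0])
t=cv2.imread('pics/top0.png')
print(at('top',[(f0[0]*.7,f0[1]*.7) for f0 in [(296,247),(326,232),(338,262),(307,277)]],54))
print('punch tri',tri((196,254.7),(312*.7,242*.7)))
s=cv2.imread('pics/side0.png')
cv2.imwrite('pics/c3.png',np.hstack([cv2.resize(t[150:210,195:255],(480,480),interpolation=2),cv2.resize(s[245:325,172:232],(320,427),interpolation=2)[:480] if 0 else cv2.resize(s[245:305,177:217],(320,480),interpolation=2)]))
E
```

```text
screws [[664.1  47.1  98. ]
 [668.4 -13.1  98. ]
 [426.3 -31.2  98. ]
 [422.2  29.3  98. ]] [545.3   8.   98. ]
yaw 4.239499646046593 rims [[612.   11.9  98. ]
 [567.5   9.3  98. ]
 [523.2   5.6  98. ]
 [479.7   1.9  98. ]]
side screws [545.   5.  98.]
yaw 4.2412180281187855
tray [[ 608.5 -184.6   20. ]
 [ 615.7 -301.7   20. ]
 [ 415.1 -315.8   20. ]
 [ 405.8 -196.5   20. ]] [ 511.3 -249.6   20. ]
yaw 3.6925794246450363
tray grip foot/top [[ 517.  -338.7   62. ]]
btn [525.4 259.1  20. ]
btn [452.4 266.1  20. ]
btn [531.6 328.5  20. ]
btn [453.6 348.9  20. ]
loupe [435.5 167.5  38. ] jar [641.1 372.1  60. ]
[[682.2 235.2  54. ]
 [709.3 181.   54. ]
 [651.9 159.3  54. ]
 [625.5 214.8  54. ]]
punch tri [673.2 198.6 108.7]
```

View pics/c3.png

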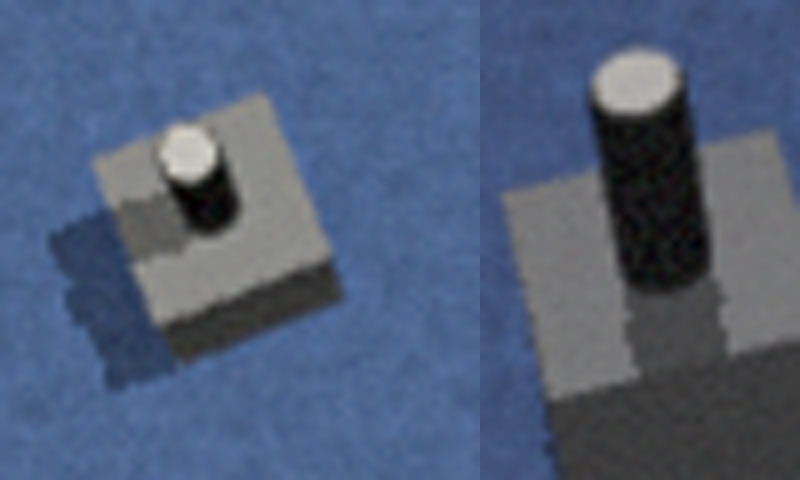

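```bash
cat >> h.py <<'E'
np.set_printoptions(precision=1,suppress=True)
N0=np.array([545.2,6.5]); NY=np.radians(4.24); NX=np.array([np.cos(NY),np.sin(NY)]); NN=np.array([-np.sin(NY),np.cos(NY)])
def nest(x,y): return N0+x*NX+y*NN
def go(*P):
    """world targets (x,y,z,yawdeg) -> tool-axis shifts from the present pose"""
    s=sensors.get_obs();p=s['tool_pos'];w=s['tcp_rot'][2]
    c,n=np.cos(w),np.sin(w)
    print('t',round(s['time'],2),'at',p,'yaw',round(np.degrees(w),1),'F',s['contact_force'],'grip',round(float(s['grip_width']),1))
    for x,y,z,yaw in P:
        d=np.array([x,y,z])-p; sp=-((yaw-np.degrees(w)+180)%360-180)
        print([round(v,1) for v in (d[0]*c+d[1]*n, d[0]*n-d[1]*c, -d[2], sp)])
E
python3 - <<'E'
from h import *
go((450,250,230,110),(500,-100,230,93.7),(517,-335,120,93.7))
f=lambda p:(np.array(p,float)+.5)/8-.5
st=f([(95,158),(262,94),(330,258),(158,326)])+[195,150]
a=at('top',st,54);d=a[1]-a[0];print('stand top',a.mean(0),np.degrees(np.arctan2(d[1],d[0])))
st=f([(25,193),(297,130),(68,398)])+[177,245];a=at('side',st,54);print('stand side',(a[1]+a[2])/2)
print('cap',at('top',[f((188,152))+[195,150]],108),at('side',[f((157,82))+[177,245]],108))
for a,b in zip([(284.5,323.7),(329.6,328.8),(279.4,361.2),(331.2,376.9)],[(199.3,235.4),(196.1,263.9),(172.5,233.7),(163.6,264.2)]):
    print('btn side (mask incl. flank)',at('side',[a],15)[0])
E
```

```text
t 0.1 at [157.9 500.3 226.1] yaw 162.5 F [-0.4 -0.4 -0.8] grip 91.8
[np.float64(-353.9), np.float64(-150.8), np.float64(-3.9), np.float64(52.5)]
[np.float64(-507.0), np.float64(-469.5), np.float64(-3.9), np.float64(68.8)]
[np.float64(-593.9), np.float64(-688.5), np.float64(106.1), np.float64(68.8)]
stand top [673.9 199.6  54. ] -69.34806375151094
stand side [673.6 198.3  54. ]
cap [[674.8 199.6 108. ]] [[673.9 197.9 108. ]]
btn side (mask incl. flank) [526.2 258.6  15. ]
btn side (mask incl. flank) [452.2 264.6  15. ]
btn side (mask incl. flank) [531.8 326.9  15. ]
btn side (mask incl. flank) [453.7 348.4  15. ]
```

Request:
{"method": "arm_command", "body": {"increments": [0,-354,-151,-4,52,0,-354,-151,-4,52,0,-354,-151,-4,52,0,-354,-151,-4,52,0,-354,-151,-4,52,0,-354,-151,-4,52,0,-354,-151,-4,52,0,-507,-470,-4,68.8,0,-507,-470,-4,68.8,0,-507,-470,-4,68.8,0,-507,-470,-4,68.8,0,-507,-470,-4,68.8,0,-594,-688,106,68.8,0,-594,-688,106,68.8,0,-594,-688,106,68.8,0,-594,-688,106,68.8,0,-594,-688,106,68.8,0,-594,-688,106,68.8,0,-594,-688,106,68.8]}}

```text
time: 2.48
tool_pos: [517.5, -332.8, 120.5]
tcp_rot: [-3.141, -0.001, 1.636]
contact_force: [-0.8, 1.0, -0.4]
grip_width: 91.8
```

```bash
python3 - <<'E'
from h import *
t=imaging.capture('top');s=imaging.capture('side')
cv2.imwrite('pics/a1.png',np.hstack([cv2.resize(t[150:300,350:500],(400,400),interpolation=2),cv2.resize(s[80:200,230:350],(400,400),interpolation=2)]))
go((517,-335,28,93.7))
E
```

```text
t 2.58 at [ 517.9 -332.6  121.4] yaw 93.8 F [-0.1 -0.1  0. ] grip 92.4
[np.float64(-2.3), np.float64(-1.0), np.float64(93.4), np.float64(0.1)]
```

View pics/a1.png

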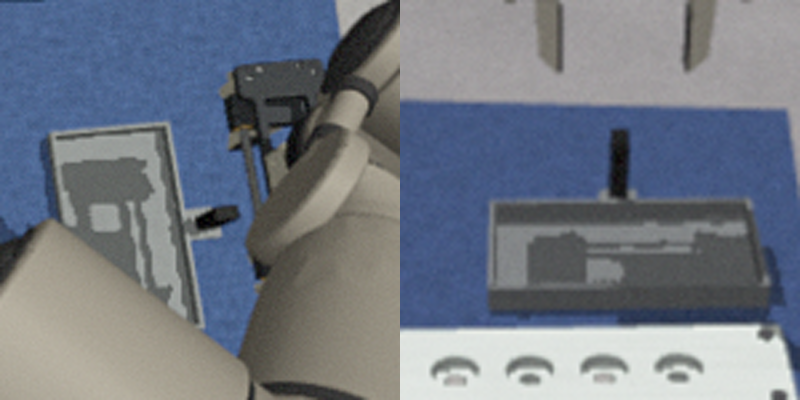

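The fingers straddle the black grip and the tray is where it was. Next I descend, close, and slide: +53 in nest x first, then in.

Request:
{"method": "arm_command", "body": {"increments": [0,-2,-1,60,0,0,-2,-1,93,0,0,-2,-1,93,0,0.5,-2,-1,93,0,1,-2,-1,93,0,1,-2,-1,93,0,1,-2,-1,93,0,1,-2,-1,93,0,1,-2,-1,93,0,1,-2,-1,93,0]}}

```text
time: 3.82
tool_pos: [516.4, -336.3, 27.6]
tcp_rot: [-3.142, -0.0, 1.635]
contact_force: [-0.9, -0.4, -0.3]
grip_width: 26.6
```

```bash
python3 - <<'E'
from h import *
a=nest(0,-175);b=nest(0,-150);c=nest(0,-98)
go((*nest(0,-335),28,94.2),(*nest(0,-98),28,94.2))
E
```

```text
t 3.83 at [ 516.4 -336.3   27.6] yaw 93.7 F [-0.9 -0.4 -0.3] grip 26.6
[np.float64(5.2), np.float64(54.0), np.float64(-0.4), np.float64(-0.5)]
[np.float64(242.2), np.float64(51.6), np.float64(-0.4), np.float64(-0.5)]
```

Request:
{"method": "arm_command", "body": {"increments": [1,0,0,0,0,1,0,0,0,0,1,0,0,0,0,1,0,0,0,0,1,1,9,0,-0.5,1,2,18,0,-0.5,1,3,27,0,-0.5,1,4,36,0,-0.5,1,5,45,0,-0.5,1,5,54,0,-0.5,1,5,54,0,-0.5,1,17,54,0,-0.5,1,29,54,0,-0.5,1,42,54,0,-0.5]}}

```text
time: 5.58
tool_pos: [567.4, -289.7, 27.6]
tcp_rot: [-3.141, -0.0, 1.644]
contact_force: [0.3, -0.1, -1.5]
grip_width: 13.3
```

```bash
python3 - <<'E'
from h import *
s=imaging.capture('side');t=imaging.capture('top')
cv2.imwrite('pics/a2.png',np.hstack([cv2.resize(s[80:260,190:370],(400,400),interpolation=2),cv2.resize(t[150:300,270:420],(400,400),interpolation=2)]))
go((*nest(0,-290),28,94.2),(*nest(0,-98),28,94.2))
E
```

```text
t 5.67 at [ 567.4 -288.8   27.7] yaw 94.3 F [-1.2  0.6 -1.7] grip 13.9
[np.float64(6.1), np.float64(-0.3), np.float64(-0.3), np.float64(0.1)]
[np.float64(198.1), np.float64(-0.3), np.float64(-0.3), np.float64(0.1)]
```

View pics/a2.png

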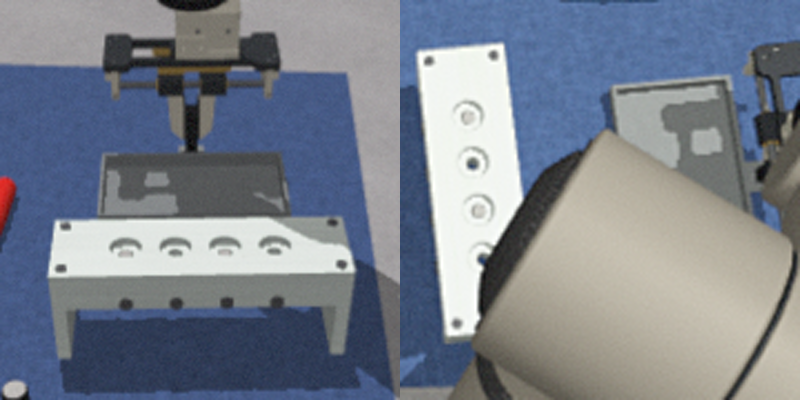

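Tray is gripped, aligned in x with the opening. Sliding in.

Request:
{"method": "arm_command", "body": {"increments": [1,14,0,0,0,1,28,0,0,0,1,42,0,0,0,1,56,0,0,0,1,70,0,0,0,1,84,0,0,0,1,98,0,0,0,1,112,0,0,0,1,126,0,0,0,1,140,0,0,0,1,154,0,0,0,1,168,0,0,0,1,180,0,0,0,1,190,0,0,0,1,194,0,0,0,1,194,0,0,0,1,194,0,0,0,0.7,194,0,0,0,0.7,194,0,0,0,0.7,194,0,0,0]}}

```text
time: 8.18
tool_pos: [553.7, -97.6, 27.8]
tcp_rot: [3.141, 0.0, 1.643]
contact_force: [0.2, -0.2, -0.2]
grip_width: 27.2
```

```bash
python3 - <<'E'
from h import *
go((*nest(0,-98),28,94.2),(*nest(0,-98),160,94.2))
E
```

```text
t 8.18 at [553.7 -97.6  27.8] yaw 94.2 F [ 0.2 -0.2 -0.2] grip 27.2
[np.float64(6.4), np.float64(-0.7), np.float64(-0.2), np.float64(-0.0)]
[np.float64(6.4), np.float64(-0.7), np.float64(-132.2), np.float64(-0.0)]
```

Request:
{"method": "arm_command", "body": {"increments": [0.6,0,0,0,0,0.4,0,0,0,0,0.2,0,0,0,0,0.2,0,0,-60,0,0.2,0,0,-120,0,0.2,0,0,-180,0,0.2,0,0,-180,0]}}

```text
time: 9.05
tool_pos: [556.0, -98.2, 213.2]
tcp_rot: [3.131, 0.004, 1.644]
contact_force: [0.1, 1.0, -0.1]
grip_width: 73.4
```

```bash
python3 - <<'E'
from h import *
go((674,198.8,200,94.2),(674,198.8,125,94.2))
E
```

```text
t 9.05 at [556.  -98.2 213.2] yaw 94.2 F [ 0.1  1.  -0.1] grip 73.4
[np.float64(287.5), np.float64(139.3), np.float64(13.2), np.float64(-0.0)]
[np.float64(287.5), np.float64(139.3), np.float64(88.2), np.float64(-0.0)]
```

Request:
{"method": "arm_command", "body": {"increments": [0.2,100,50,13,0,0.2,150,80,13,0,0.2,200,100,13,0,0.2,250,120,13,0,0.2,287,139,13,0,0.2,287,139,13,0,0.2,287,139,40,0,0.2,287,139,80,0,0.2,287,139,80,0,0.2,287,139,80,0,0.2,287,139,80,0]}}

```text
time: 10.42
tool_pos: [672.3, 198.8, 129.9]
tcp_rot: [3.138, -0.0, 1.643]
contact_force: [0.3, 0.1, 0.2]
grip_width: 73.5
```

```bash
python3 - <<'E'
from h import *
s=imaging.capture('side');t=imaging.capture('top')
cv2.imwrite('pics/a3.png',np.hstack([cv2.resize(s[180:330,130:280],(400,400),interpolation=2),cv2.resize(s[130:250,200:360],(400,400),interpolation=2)]))
go((674,198.8,62,94.2))
E
```

```text
t 10.53 at [672.  198.9 129.4] yaw 94.2 F [0.6 0.1 0.1] grip 73.2
[np.float64(-0.3), np.float64(2.0), np.float64(67.4), np.float64(-0.0)]
```

View pics/a3.png

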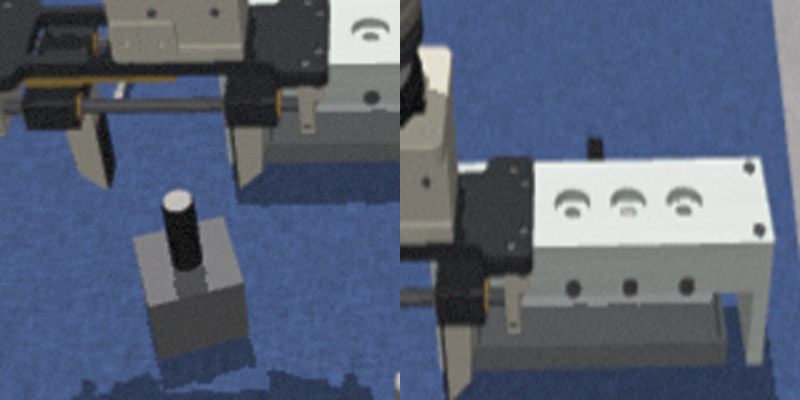

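The tray is under the deck, with its front wall just showing below the opening. The punch stands between the open fingers. Descend and grip.

Request:
{"method": "arm_command", "body": {"increments": [0.2,0,2,35,0,0.2,0,2,67,0,0.2,0,2,67,0,0.2,0,2,67,0,1,0,2,67,0,1,0,2,67,0,1,0,2,67,0,1,0,2,67,0,1,0,2,67,0,1,0,2,67,0,1,0,2,67,0,1,0,2,67,0,1,0,2,67,0,1,0,2,67,0]}}

```text
time: 12.28
tool_pos: [673.3, 199.1, 60.7]
tcp_rot: [3.142, -0.0, 1.644]
contact_force: [0.1, -0.6, -0.1]
grip_width: 19.4
```

```bash
python3 - <<'E'
from h import *
print(at('side',[(280,233.5)],20), nest(0,0))
go((674,198.8,62,94.2),(674,198.8,190,94.2))
E
```

```text
[[542.3  47.9  20. ]] [545.2   6.5]
t 12.28 at [673.3 199.1  60.7] yaw 94.2 F [ 0.1 -0.6 -0.1] grip 19.4
[np.float64(-0.4), np.float64(0.7), np.float64(-1.3), np.float64(-0.0)]
[np.float64(-0.4), np.float64(0.7), np.float64(-129.3), np.float64(-0.0)]
```

Request:
{"method": "arm_command", "body": {"increments": [1,0,0,-40,0,1,0,0,-80,0,1,0,0,-110,0,1,0,0,-110,0,1,0,0,-110,0]}}

```text
time: 12.9
tool_pos: [672.4, 198.9, 168.8]
tcp_rot: [-3.139, 0.0, 1.644]
contact_force: [-1.0, -1.6, -1.6]
grip_width: 19.0
```

```bash
python3 - <<'E'
from h import *
go((*nest(66,0),172,94.2))
E
```

```text
t 12.9 at [672.4 198.9 168.8] yaw 94.2 F [-1.  -1.6 -1.6] grip 19.0
[np.float64(-182.6), np.float64(-74.9), np.float64(-3.2), np.float64(-0.0)]
```

Request:
{"method": "arm_command", "body": {"increments": [1,-40,-17,0,0,1,-90,-37,0,0,1,-140,-57,0,0,1,-175,-72,0,0,1,-183,-74.5,0,0,1,-183,-74.5,0,0,1,-183,-74.5,0,0,1,-183,-74.5,0,0,1,-183,-74.5,0,0]}}

```text
time: 14.02
tool_pos: [612.4, 11.9, 170.6]
tcp_rot: [-3.142, -0.0, 1.645]
contact_force: [-1.6, 0.0, -1.1]
grip_width: 18.9
```

```bash
python3 - <<'E'
from h import *
s=imaging.capture('side');t=imaging.capture('top')
cv2.imwrite('pics/s4.png',s);cv2.imwrite('pics/t4.png',t)
cv2.imwrite('pics/a4.png',np.hstack([cv2.resize(s[140:210,205:275],(400,400),interpolation=2),cv2.resize(t[165:235,270:340],(400,400),interpolation=2)]))
go((*nest(66,0),169,94.2))
p=sensors.get_obs()['tool_pos']
print('expected tip px',proj('side',[p+[0,0,-52.7]]),'rim',proj('side',[[*nest(66,0),98]]))
E
```

```text
t 14.12 at [612.4  11.6 170.7] yaw 94.2 F [-0.2  0.4 -0.6] grip 19.4
[np.float64(-0.1), np.float64(-1.4), np.float64(1.7), np.float64(0.0)]
expected tip px [[245.  182.5]] rim [[246.1 190.6]]
```

View pics/a4.png

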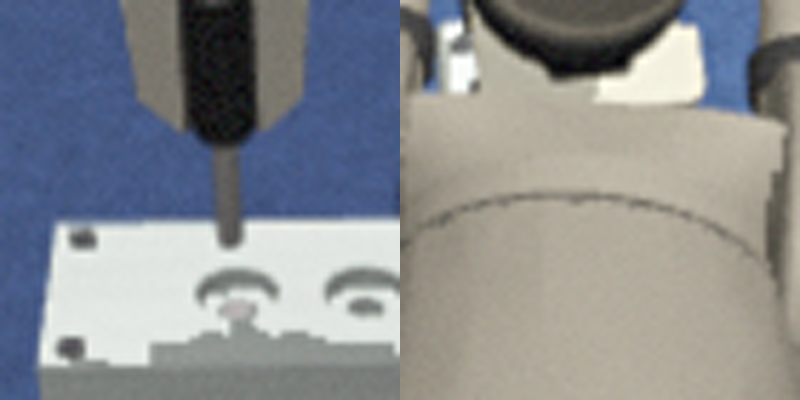

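The tip is at side crop (231,243), i.e. pixel (245.4,182.5). The prediction was (245.0,182.5), so the side camera agrees with the arm here. The pocket rim centre is at about (237,290) and the dowel top at about (238,310). I'll use these for the final offset.

```bash
python3 - <<'E'
from h import *
f=lambda p:(np.array(p,float)+.5)*.175-.5+np.array([205,140])
print(at('side',[f((237,290))],98),at('side',[f((238,310))],89),'tip',at('side',[f((231,243))],118), nest(66,0))
s0=cv2.imread('pics/side0.png')
# bore / dowel spots at z 89: centroid of non-white blob; rims
g=lambda p:(np.array(p,float)+.5)*[150/800,55/293]-.5+np.array([205,170])
print(at('side',g([(221,129),(341,127),(461,126),(578,124)]),89.5)); print([nest(x,0) for x in(66,22,-22,-66)])
go((*nest(66,0),169,94.2))
E
```

```text
[[611.2  10.4  98. ]] [[611.3  10.1  89. ]] tip [[612.4  10.3 118. ]] [611.   11.4]
[[611.6  10.7  89.5]
 [567.3   7.2  89.5]
 [522.8   4.4  89.5]
 [479.4   1.   89.5]]
[array([611. ,  11.4]), array([567.1,   8.1]), array([523.3,   4.9]), array([479.4,   1.6])]
t 14.12 at [612.4  11.6 170.7] yaw 94.2 F [-0.2  0.4 -0.6] grip 19.4
[np.float64(-0.1), np.float64(-1.4), np.float64(1.7), np.float64(0.0)]
```

Request:
{"method": "arm_command", "body": {"increments": [1,-0.3,-1.2,0,0,1,-0.3,-1.2,10,0,1,-0.3,-1.2,20,0,1,-0.3,-1.2,24,0,1,-0.3,-1.2,27,0,1,-0.3,-1.2,30,0,1,-0.3,-1.2,32,0,1,-0.3,-1.2,34,0,1,-0.3,-1.2,36,0,1,-0.3,-1.2,36,0]}}

```text
time: 15.38
tool_pos: [612.1, 11.1, 136.7]
tcp_rot: [3.138, -0.0, 1.644]
contact_force: [0.1, 2.0, 7.1]
grip_width: 19.4
```

Request:
{"method": "arm_command", "body": {"increments": [1,0,-0.5,3,0,1,0,-0.5,6,0,1,0,-0.5,9,0,1,0,-0.5,12,0,1,0,-0.5,15,0,1,0,-0.5,18,0,1,0,-0.5,21,0,1,0,-0.5,24,0,1,0,-0.5,26,0,1,0,-0.5,27,0,1,0,-0.5,27,0]}}

```text
time: 16.75
tool_pos: [610.5, 10.7, 107.3]
tcp_rot: [-3.141, -0.0, 1.644]
contact_force: [-0.1, -0.7, -1.5]
grip_width: 19.5
```

```bash
python3 - <<'E'
from h import *
s=imaging.capture('side')
cv2.imwrite('pics/a5.png',cv2.resize(s[130:250,195:355],(800,600),interpolation=2))
go((*nest(66,0),112,94.2))
E
```

```text
t 16.8 at [610.4  10.7 107.3] yaw 94.2 F [-0.4 -1.4 -0.9] grip 19.6
[np.float64(0.6), np.float64(0.6), np.float64(-4.7), np.float64(-0.0)]
```

View pics/a5.png

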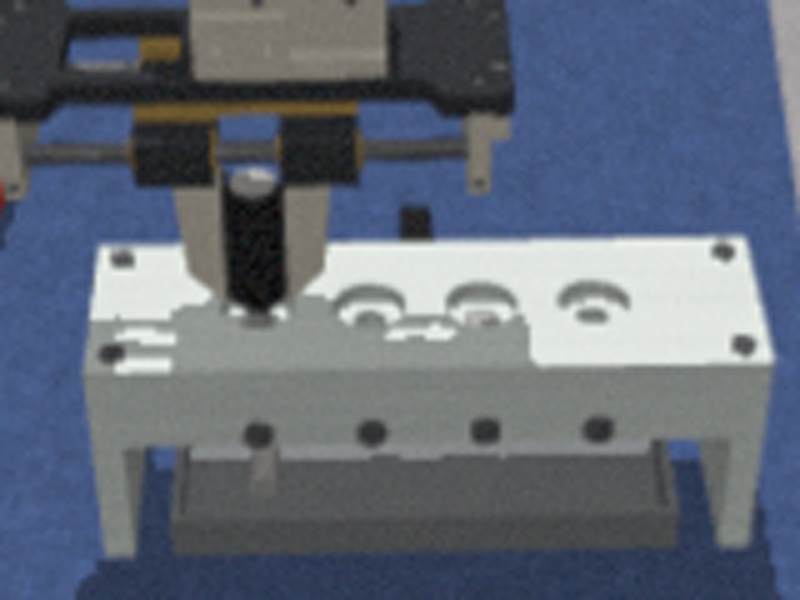

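Force is about zero and the dowel has left bore 4: it shows in the tray at crop (262,470). Next is the second dowel, bore 2 (crop 482,318).

Request:
{"method": "arm_command", "body": {"increments": [1,0,0,-20,0,1,0,0,-40,0,1,0,0,-60,0,1,0,0,-62,0,1,-3,-30,-62,0,1,-3,-60,-62,0,1,0,-85,-62,0,1,0,-87,-62,0,1,0,-87,-62,0,1,0,-87,-62,0,1,0,-87,-62,0,1,0,-87,-62,0]}}

```text
time: 18.3
tool_pos: [524.1, 4.4, 169.5]
tcp_rot: [-3.141, -0.0, 1.644]
contact_force: [-0.7, 0.2, -1.1]
grip_width: 19.1
```

```bash
python3 - <<'E'
from h import *
s=imaging.capture('side');cv2.imwrite('pics/s6.png',s)
cv2.imwrite('pics/a6.png',np.hstack([cv2.resize(s[140:210,255:325],(400,400),interpolation=2),cv2.resize(s[190:260,205:275],(400,400),interpolation=2)]))
go((*nest(-22,0),169,94.2))
p=sensors.get_obs()['tool_pos']
print('expected tip px',proj('side',[p+[0,0,-52.7]]))
E
```

```text
t 18.35 at [524.    4.4 169.6] yaw 94.2 F [-0.1 -0.8 -2.3] grip 19.2
[np.float64(0.6), np.float64(-0.7), np.float64(0.6), np.float64(-0.0)]
expected tip px [[290.7 182.1]]
```

View pics/a6.png

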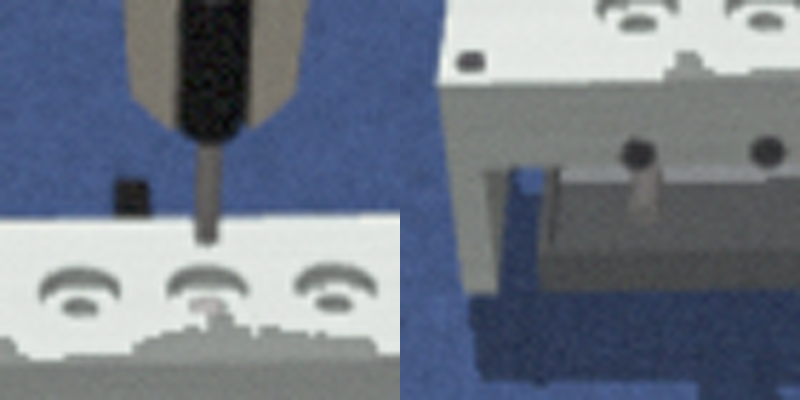

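Dowel 4 is in the tray, standing or leaning at right crop (643,195). The punch tip (206,243) lines up over dowel 2 (208,305). Driving.

Request:
{"method": "arm_command", "body": {"increments": [1,0.5,-0.5,0,0,1,0.5,-0.5,10,0,1,0.5,-0.5,18,0,1,0.5,-0.5,22,0,1,0.5,-0.5,25,0,1,0.5,-0.5,28,0,1,0.5,-0.5,30,0,1,0.5,-0.5,32,0,1,0.5,-0.5,34,0,1,0.5,-0.5,36,0,1,0.5,-0.5,36,0]}}

```text
time: 19.73
tool_pos: [524.1, 5.1, 134.9]
tcp_rot: [3.139, -0.0, 1.644]
contact_force: [-0.4, 1.0, 5.0]
grip_width: 19.1
```

Request:
{"method": "arm_command", "body": {"increments": [1,0,-0.5,3,0,1,0,-0.5,6,0,1,0,-0.5,9,0,1,0,-0.5,12,0,1,0,-0.5,15,0,1,0,-0.5,18,0,1,0,-0.5,21,0,1,0,-0.5,24,0,1,0,-0.5,26,0,1,0,-0.5,26,0,1,0,-0.5,26,0]}}

```text
time: 21.1
tool_pos: [522.7, 4.6, 107.4]
tcp_rot: [-3.141, 0.0, 1.644]
contact_force: [0.4, -3.3, -2.7]
grip_width: 19.3
```

Request:
{"method": "arm_command", "body": {"increments": [1,0,0,-20,0,1,0,0,-40,0,1,0,0,-60,0,1,0,0,-64,0,1,0,0,-64,0,1,0,0,-64,0]}}

```text
time: 21.85
tool_pos: [522.3, 5.0, 170.8]
tcp_rot: [-3.14, -0.001, 1.644]
contact_force: [0.2, -0.4, -1.3]
grip_width: 18.9
```

```bash
python3 - <<'E'
from h import *
s=imaging.capture('side');cv2.imwrite('pics/s7.png',s)
cv2.imwrite('pics/a7.png',cv2.resize(s[130:250,195:355],(800,600),interpolation=2))
go((674,198.8,172,94.2),(674,198.8,61,94.2))
E
```

```text
t 21.9 at [522.3   4.9 170.8] yaw 94.2 F [ 0.5  0.5 -0.7] grip 19.1
[np.float64(182.3), np.float64(165.4), np.float64(-1.2), np.float64(-0.0)]
[np.float64(182.3), np.float64(165.4), np.float64(109.8), np.float64(-0.0)]
```

View pics/a7.png

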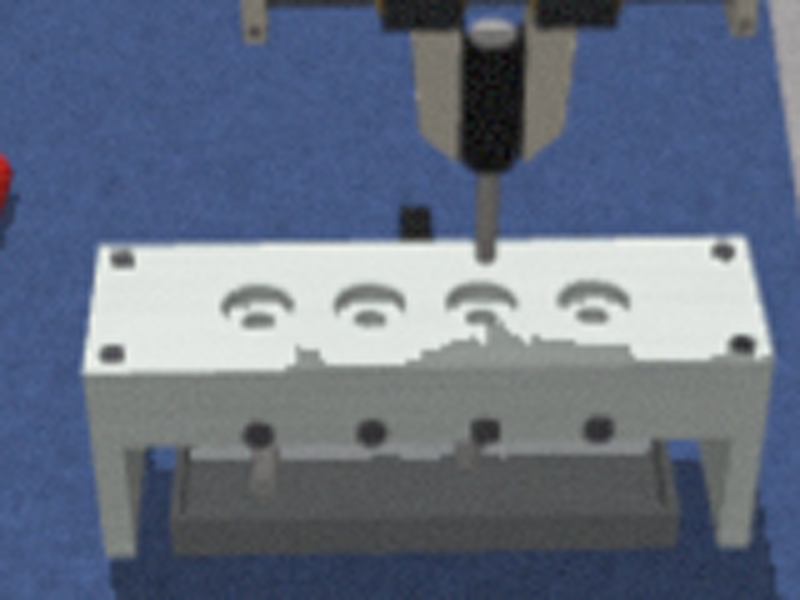

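All four bores are now dark, and two dowels show in the tray at (263,470) and (467,455). Returning the punch (12 pictures viewed so far).

Request:
{"method": "arm_command", "body": {"increments": [1,40,36,0,0,1,80,73,0,0,1,120,109,0,0,1,160,145,0,0,1,178,161,0,0,1,182,165,0,0,1,182,165,0,0,1,182,165,0,0,1,182,165,20,0,1,182,165,40,0,1,182,165,46,0,1,182,165,46,0,1,182,165,46,0,1,182,165,46,0]}}

```text
time: 23.65
tool_pos: [674.5, 198.4, 126.7]
tcp_rot: [3.14, -0.0, 1.644]
contact_force: [0.3, -0.2, -1.8]
grip_width: 19.5
```

```bash
python3 - <<'E'
from h import *
go((673.3,199.1,61,94.2))
E
```

```text
t 23.65 at [674.5 198.4 126.7] yaw 94.2 F [ 0.3 -0.2 -1.8] grip 19.5
[np.float64(0.8), np.float64(-1.1), np.float64(65.7), np.float64(-0.0)]
```

Request:
{"method": "arm_command", "body": {"increments": [1,0.8,-0.8,10,0,1,0.8,-0.8,20,0,1,0.8,-0.8,28,0,1,0.8,-0.8,36,0,1,0.8,-0.8,44,0,1,0.8,-0.8,52,0,1,0.8,-0.8,58,0,1,0.8,-0.8,62,0,1,0.8,-0.8,64,0,1,0.8,-0.8,64,0,1,0.8,-0.8,64,0]}}

```text
time: 25.02
tool_pos: [673.5, 199.1, 62.1]
tcp_rot: [3.141, -0.0, 1.644]
contact_force: [0.2, -0.3, -0.5]
grip_width: 19.5
```

Request:
{"method": "arm_command", "body": {"increments": [0.7,0,0,0,0,0.6,0,0,0,0,0.3,0,0,0,0,0.2,0,0,0,0,0.2,0,0,0,0,0.2,0,0,-30,0,0.2,0,0,-70,0,0.2,0,0,-110,0,0.2,40,-40,-140,0,0.2,80,-80,-150,0,0.2,80,-80,-150,0,0.2,80,-80,-150,0]}}

```text
time: 26.52
tool_pos: [587.8, 273.0, 211.8]
tcp_rot: [3.141, 0.0, 1.644]
contact_force: [0.4, -0.2, -0.1]
grip_width: 73.4
```

```bash
python3 - <<'E'
from h import *
s=imaging.capture('side');t=imaging.capture('top')
cv2.imwrite('pics/a8.png',np.hstack([cv2.resize(s[130:420,150:400],(400,464),interpolation=2),cv2.resize(t[150:300,130:280],(400,464),interpolation=2)]))
go()
for n,im in(('top',t),('side',s)):
    hsv=cv2.cvtColor(im,cv2.COLOR_BGR2HSV)
    m=((hsv[...,1]<50)&(hsv[...,2]>90)).astype(np.uint8)
    k,l,st,c=cv2.connectedComponentsWithStats(m)
    for i in range(1,k):
        if 40<st[i,4]<260: print(n,c[i].round(1),st[i].tolist(),at(n,[c[i]],20 if n=='top' else 15)[0])
E
```

```text
t 26.62 at [588.3 272.1 211.1] yaw 94.1 F [ 0.5 -0.1  0.3] grip 73.6
top [314.8 144.3] [296, 143, 37, 4, 94] [767.1 -49.5  20. ]
top [234.2 269. ] [229, 264, 11, 11, 103] [437.2 169.5  20. ]
side [413.    4.7] [405, 1, 14, 7, 47] [   -0.3 -1501.2    15. ]
side [78.6 24.1] [74, 18, 10, 13, 43] [ 1412.9 -1155.     15. ]
side [187.5  39.2] [183, 32, 12, 14, 58] [  942.7 -1024.7    15. ]
side [40.8 45.3] [32, 37, 19, 17, 90] [1461. -917.   15.]
side [163.5 213.3] [153, 205, 22, 21, 210] [792.7  -7.4  15. ]
side [196.3 254.7] [191, 251, 12, 8, 72] [700.8 109.6  15. ]
side [337.9 273.7] [331, 268, 15, 12, 144] [431.5 144.7  15. ]
side [284.4 325.1] [278, 317, 14, 18, 205] [526.2 261.3  15. ]
side [329.3 330.3] [323, 322, 15, 19, 210] [452.8 267.6  15. ]
side [279.1 362.9] [272, 354, 16, 20, 236] [532.1 329.7  15. ]
side [331.1 378.3] [323, 369, 17, 21, 257] [453.9 350.6  15. ]
```

View pics/a8.png

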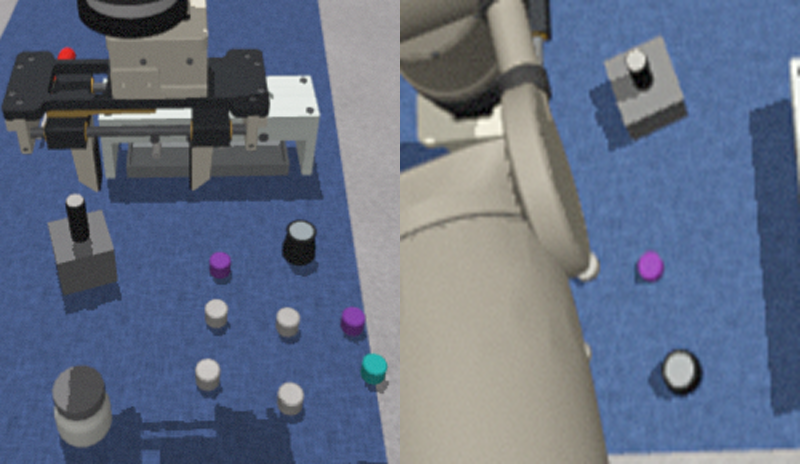

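The punch is home in its stand, and the four grey buttons are where they were first measured (13 pictures viewed). I'll turn the jaws along nest y and start with B1 at (525.6,258.7).

```bash
python3 - <<'E'
from h import *
go((525.6,258.7,80,184.2))
E
```

```text
t 26.62 at [588.3 272.1 211.1] yaw 94.1 F [ 0.5 -0.1  0.3] grip 73.6
[np.float64(-8.9), np.float64(-63.5), np.float64(131.1), np.float64(-90.1)]
```

Request:
{"method": "arm_command", "body": {"increments": [0.5,-9,-63,40,-90,0.5,-9,-63,40,-90,0.5,-9,-63,40,-90,0.5,-9,-63,40,-90,0.5,-9,-63,40,-90,0.5,-9,-63,40,-90,0.5,-9,-63,40,-90,0.5,-9,-63,40,-90,0.5,-9,-63,40,-90,0.5,-9,-63,90,-90,0.5,-9,-63,131,-90,0.5,-9,-63,131,-90,0.5,-9,-63,131,-90,0.5,-9,-63,131,-90]}}

```text
time: 28.38
tool_pos: [526.9, 259.6, 82.7]
tcp_rot: [3.141, 0.003, -3.069]
contact_force: [0.8, 0.0, -0.8]
grip_width: 45.8
```

```bash
python3 - <<'E'
from h import *
go((525.6,258.7,10.5,184.2))
E
```

```text
t 28.38 at [526.9 259.6  82.7] yaw -175.8 F [ 0.8  0.  -0.8] grip 45.8
[np.float64(1.4), np.float64(-0.9), np.float64(72.2), np.float64(-0.0)]
```

Request:
{"method": "arm_command", "body": {"increments": [0.5,1.4,-0.9,35,0,0.5,1.4,-0.9,65,0,0.5,1.4,-0.9,72,0,0.5,1.4,-0.9,72,0,0.5,1.4,-0.9,72,0,1,1.4,-0.9,72,0,1,1.4,-0.9,72,0,1,1.4,-0.9,72,0,1,1.4,-0.9,72,0,1,1.4,-0.9,72,0,1,1.4,-0.9,72,0,1,1.4,-0.9,72,0]}}

```text
time: 29.88
tool_pos: [524.4, 258.6, 9.1]
tcp_rot: [3.141, 0.001, -3.069]
contact_force: [-1.5, 0.4, 5.1]
grip_width: 22.7
```

```bash
python3 - <<'E'
from h import *
go((525.6,258.7,10.5,184.2),(525.6,258.7,155,184.2),(*nest(22,0),155,184.2))
E
```

```text
t 29.88 at [524.4 258.6   9.1] yaw -175.8 F [-1.5  0.4  5.1] grip 22.7
[np.float64(-1.2), np.float64(-0.0), np.float64(-1.4), np.float64(-0.0)]
[np.float64(-1.2), np.float64(-0.0), np.float64(-145.9), np.float64(-0.0)]
[np.float64(-24.4), np.float64(-252.9), np.float64(-145.9), np.float64(-0.0)]
```

Request:
{"method": "arm_command", "body": {"increments": [1,0,0,-30,0,1,0,0,-80,0,1,0,0,-130,0,1,0,0,-146,0,1,-5,-40,-146,0,1,-10,-90,-146,0,1,-15,-140,-146,0,1,-20,-190,-146,0,1,-23,-235,-146,0,1,-23.5,-253,-146,0,1,-23.5,-253,-146,0,1,-23.5,-253,-146,0,1,-23.5,-253,-146,0,1,-23.5,-253,-146,0]}}

```text
time: 31.62
tool_pos: [565.9, 8.9, 154.8]
tcp_rot: [3.141, 0.0, -3.067]
contact_force: [-0.1, 0.7, -1.0]
grip_width: 22.8
```

```bash
cat > seg.py <<'E'
from h import *
def held(name,pk):
    s=imaging.capture('side');cv2.imwrite(name,s)
    p=sensors.get_obs()['tool_pos']
    q=proj('side',[p])[0];r=proj('side',[[*nest(pk,0),98]])[0]
    print('tcp px',q,'rim px',r)
    return s,q,r
E
python3 - <<'E'
from seg import *
s,q,r=held('pics/s9.png',22)
x,y=int(q[0]),int(q[1])
cv2.imwrite('pics/a9.png',cv2.resize(s[y-40:y+50,x-60:x+60],(800,600),interpolation=2)); print(x-60,y-40)
go((*nest(22,0),102,184.2))
E
```

```text
tcp px [268.9 166.6] rim px [268.5 190.3]
208 126
t 31.68 at [566.    8.7 154.8] yaw -175.8 F [-0.5 -1.  -1.4] grip 22.5
[np.float64(-1.1), np.float64(-0.6), np.float64(52.8), np.float64(0.0)]
```

View pics/a9.png

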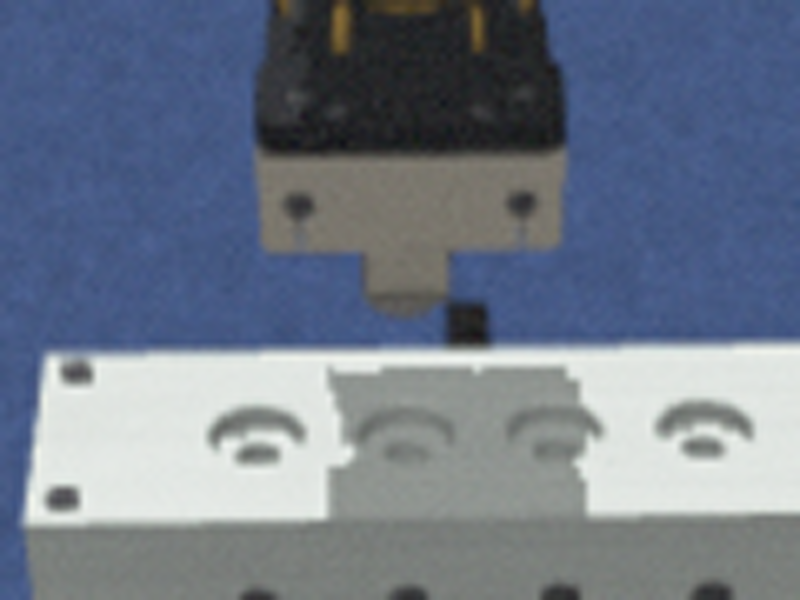

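Button B1 is held level; its underside centre, crop (404,305), lines up in x with pocket 3's rim (405,437). Lowering (14 pictures viewed).

Request:
{"method": "arm_command", "body": {"increments": [1,-0.4,-0.6,15,0,1,-0.4,-0.6,30,0,1,-0.4,-0.6,38,0,1,-0.4,-0.6,42,0,1,-0.4,-0.6,45,0,1,-0.4,-0.6,48,0,1,-0.4,-0.6,51,0,1,-0.4,-0.6,53,0,1,-0.4,-0.6,53,0,1,-0.4,-0.6,53,0]}}

```text
time: 32.92
tool_pos: [566.4, 7.4, 101.7]
tcp_rot: [3.141, -0.0, -3.069]
contact_force: [0.5, 1.3, -0.7]
grip_width: 22.7
```

Request:
{"method": "arm_command", "body": {"increments": [1,0,0.3,1.3,0,1,0,0.3,1.3,0,0.7,0,0.3,1.3,0,0.6,0,0.3,1.3,0,0.5,0,0.3,1.3,0,0.5,0,0.3,1.3,0,0.5,0,0,-20,0,0.5,0,0,-50,0,0.5,0,0,-60,0,0.5,0,0,-60,0]}}

```text
time: 34.17
tool_pos: [566.6, 7.3, 161.9]
tcp_rot: [-3.141, 0.001, -3.069]
contact_force: [0.1, -0.6, -1.0]
grip_width: 45.7
```

```bash
cat >> seg.py <<'E'
def btns(n='side'):
    im=imaging.capture(n);hsv=cv2.cvtColor(im,cv2.COLOR_BGR2HSV)
    m=((hsv[...,1]<50)&(hsv[...,2]>90)).astype(np.uint8)
    k,l,st,c=cv2.connectedComponentsWithStats(m)
    for i in range(1,k):
        if 40<st[i,4]<260 and c[i][1]>230 : print(n,st[i].tolist(),at(n,[(st[i,0]+st[i,2]/2-.5,st[i,1]+6)],20)[0])
    return im
E
python3 - <<'E'
from seg import *
im=btns();cv2.imwrite('pics/s10.png',im)
# proud button in pocket 3: dark flank search
x,y=proj('side',[[*nest(22,0),110]])[0];print(x,y)
go((452.3,265.4,160,184.2),(452.3,265.4,60,184.2))
E
```

```text
side [191, 251, 12, 8, 73] [697.9 120.4  20. ]
side [331, 268, 15, 12, 142] [432.1 149.8  20. ]
side [323, 322, 15, 18, 194] [452.  266.6  20. ]
side [272, 354, 16, 20, 226] [531.6 327.8  20. ]
side [323, 369, 17, 20, 246] [454.4 348.2  20. ]
268.4777380815438 185.44879422330723
t 34.23 at [566.1   7.3 161.1] yaw -175.8 F [ 0.2  0.2 -1. ] grip 45.7
[np.float64(94.7), np.float64(265.7), np.float64(1.1), np.float64(-0.0)]
[np.float64(94.7), np.float64(265.7), np.float64(101.1), np.float64(-0.0)]
```

Request:
{"method": "arm_command", "body": {"increments": [0.5,18,50,0,0,0.5,36,100,0,0,0.5,54,150,0,0,0.5,72,200,0,0,0.5,90,250,0,0,0.5,94.7,266,0,0,0.5,94.7,266,40,0,0.5,94.7,266,90,0,0.5,94.7,266,101,0,0.5,94.7,266,101,0,0.5,94.7,266,101,0,0.5,94.7,266,101,0]}}

```text
time: 35.72
tool_pos: [453.6, 266.0, 62.2]
tcp_rot: [3.141, 0.003, -3.069]
contact_force: [0.2, 0.5, -0.1]
grip_width: 45.7
```

```bash
python3 - <<'E'
from h import *
go((452.3,265.8,10,184.2))
E
```

```text
t 35.73 at [453.6 266.   62.2] yaw -175.8 F [ 0.2  0.5 -0.1] grip 45.7
[np.float64(1.3), np.float64(-0.1), np.float64(52.2), np.float64(-0.0)]
```

Request:
{"method": "arm_command", "body": {"increments": [0.5,0.5,0,30,0,0.5,0.5,0,46,0,0.5,0.5,0,51,0,0.5,0.5,0,51,0,0.5,0.5,0,51,0,1,0.5,0,51,0,1,0.5,0,51,0,1,0.5,0,51,0,1,0.5,0,51,0,1,0.5,0,51,0,1,0.5,0,51,0,1,0.5,0,51,0]}}

```text
time: 37.22
tool_pos: [452.3, 265.8, 9.9]
tcp_rot: [3.141, 0.0, -3.069]
contact_force: [-0.5, 0.9, 4.6]
grip_width: 23.1
```

```bash
python3 - <<'E'
from h import *
go((452.3,265.8,10,184.2),(*nest(-22,0),155,184.2))
E
```

```text
t 37.23 at [452.3 265.8   9.9] yaw -175.8 F [-0.5  0.9  4.6] grip 23.1
[np.float64(-0.0), np.float64(0.0), np.float64(-0.1), np.float64(-0.0)]
[np.float64(-51.8), np.float64(-265.4), np.float64(-145.1), np.float64(-0.0)]
```

Request:
{"method": "arm_command", "body": {"increments": [1,0,0,-30,0,1,0,0,-80,0,1,0,0,-130,0,1,0,0,-145,0,1,-10,-50,-145,0,1,-20,-100,-145,0,1,-30,-150,-145,0,1,-40,-200,-145,0,1,-48,-245,-145,0,1,-51.5,-265.4,-145,0,1,-51.5,-265.4,-145,0,1,-51.5,-265.4,-145,0,1,-51.5,-265.4,-145,0,1,-51.5,-265.4,-145,0]}}

```text
time: 38.98
tool_pos: [522.7, 5.5, 154.7]
tcp_rot: [3.141, -0.0, -3.067]
contact_force: [0.3, -0.1, -0.7]
grip_width: 22.9
```

```bash
python3 - <<'E'
from h import *
go((*nest(-22,0),102,184.2))
E
```

```text
t 38.98 at [522.7   5.5 154.7] yaw -175.7 F [ 0.3 -0.1 -0.7] grip 22.9
[np.float64(-0.5), np.float64(-0.6), np.float64(52.7), np.float64(0.1)]
```

Request:
{"method": "arm_command", "body": {"increments": [1,-0.2,-0.4,15,0,1,-0.2,-0.4,30,0,1,-0.2,-0.4,38,0,1,-0.2,-0.4,42,0,1,-0.2,-0.4,45,0,1,-0.2,-0.4,48,0,1,-0.2,-0.4,51,0,1,-0.2,-0.4,53,0,1,-0.2,-0.4,53,0,1,-0.2,-0.4,53,0]}}

```text
time: 40.22
tool_pos: [523.1, 4.3, 101.8]
tcp_rot: [3.142, 0.0, -3.069]
contact_force: [-0.5, 0.4, -0.0]
grip_width: 22.8
```

Request:
{"method": "arm_command", "body": {"increments": [1,0,0,1,0,1,0,0,1,0,0.7,0,0,1,0,0.6,0,0,1,0,0.5,0,0,1,0,0.5,0,0,1,0,0.5,0,0,-20,0,0.5,0,0,-50,0,0.5,0,0,-60,0,0.5,0,0,-60,0]}}

```text
time: 41.48
tool_pos: [523.2, 4.3, 161.9]
tcp_rot: [-3.141, 0.001, -3.069]
contact_force: [-0.7, -0.1, 0.2]
grip_width: 45.8
```

```bash
python3 - <<'E'
from seg import *
im=btns();cv2.imwrite('pics/s11.png',im)
go((531.7,327.9,160,184.2))
E
```

```text
side [191, 251, 12, 8, 73] [697.9 120.4  20. ]
side [331, 268, 15, 12, 141] [432.1 149.8  20. ]
side [272, 354, 16, 19, 218] [531.6 327.8  20. ]
side [323, 369, 17, 20, 242] [454.4 348.2  20. ]
t 41.52 at [522.7   4.4 161.1] yaw -175.8 F [-0.5 -0.2 -0.8] grip 45.9
[np.float64(-32.5), np.float64(322.0), np.float64(1.1), np.float64(-0.0)]
```

Request:
{"method": "arm_command", "body": {"increments": [0.5,-5,50,0,0,0.5,-10,100,0,0,0.5,-15,150,0,0,0.5,-20,200,0,0,0.5,-25,250,0,0,0.5,-30,300,0,0,0.5,-32,322,0,0,0.5,-32,322,40,0,0.5,-32,322,90,0,0.5,-32,322,101,0,0.5,-32,322,101,0,0.5,-32,322,101,0,0.5,-32,322,101,0]}}

```text
time: 43.15
tool_pos: [532.5, 328.1, 62.6]
tcp_rot: [3.14, 0.003, -3.069]
contact_force: [0.5, -0.6, 0.4]
grip_width: 45.9
```

```bash
python3 - <<'E'
from h import *
go((531.7,327.9,10,184.2))
E
```

```text
t 43.15 at [532.5 328.1  62.6] yaw -175.8 F [ 0.5 -0.6  0.4] grip 45.9
[np.float64(0.8), np.float64(-0.2), np.float64(52.6), np.float64(-0.0)]
```

Request:
{"method": "arm_command", "body": {"increments": [0.5,0.2,0,30,0,0.5,0.2,0,46,0,0.5,0.2,0,51,0,0.5,0.2,0,51,0,0.5,0.2,0,51,0,1,0.2,0,51,0,1,0.2,0,51,0,1,0.2,0,51,0,1,0.2,0,51,0,1,0.2,0,51,0,1,0.2,0,51,0,1,0.2,0,51,0]}}

```text
time: 44.65
tool_pos: [531.4, 328.0, 10.0]
tcp_rot: [3.141, 0.0, -3.069]
contact_force: [-0.3, 0.9, 4.3]
grip_width: 22.5
```

```bash
python3 - <<'E'
from h import *
go((531.7,327.9,10,184.2),(*nest(66,0),155,184.2))
E
```

```text
t 44.65 at [531.4 328.   10. ] yaw -175.8 F [-0.3  0.9  4.3] grip 22.5
[np.float64(-0.3), np.float64(-0.1), np.float64(-0.0), np.float64(-0.0)]
[np.float64(-56.3), np.float64(-321.5), np.float64(-145.0), np.float64(-0.0)]
```

Request:
{"method": "arm_command", "body": {"increments": [1,0,0,-30,0,1,0,0,-80,0,1,0,0,-130,0,1,0,0,-145,0,1,-9,-50,-145,0,1,-18,-100,-145,0,1,-27,-150,-145,0,1,-36,-200,-145,0,1,-45,-250,-145,0,1,-53,-300,-145,0,1,-56,-321.5,-145,0,1,-56,-321.5,-145,0,1,-56,-321.5,-145,0,1,-56,-321.5,-145,0,1,-56,-321.5,-145,0]}}

```text
time: 46.52
tool_pos: [610.4, 12.4, 154.8]
tcp_rot: [3.141, 0.0, -3.067]
contact_force: [-0.0, -0.4, -1.1]
grip_width: 22.6
```

```bash
python3 - <<'E'
from h import *
go((*nest(66,0),102,184.2))
E
```

```text
t 46.52 at [610.4  12.4 154.8] yaw -175.7 F [-0.  -0.4 -1.1] grip 22.6
[np.float64(-0.5), np.float64(-1.1), np.float64(52.8), np.float64(0.1)]
```

Request:
{"method": "arm_command", "body": {"increments": [1,-0.2,-0.6,15,0,1,-0.2,-0.6,30,0,1,-0.2,-0.6,38,0,1,-0.2,-0.6,42,0,1,-0.2,-0.6,45,0,1,-0.2,-0.6,48,0,1,-0.2,-0.6,51,0,1,-0.2,-0.6,53,0,1,-0.2,-0.6,53,0,1,-0.2,-0.6,53,0]}}

```text
time: 47.78
tool_pos: [610.8, 10.7, 101.8]
tcp_rot: [3.141, 0.0, -3.069]
contact_force: [0.2, 0.8, -0.8]
grip_width: 22.6
```

Request:
{"method": "arm_command", "body": {"increments": [1,0,0,1,0,1,0,0,1,0,0.7,0,0,1,0,0.6,0,0,1,0,0.5,0,0,1,0,0.5,0,0,1,0,0.5,0,0,-20,0,0.5,0,0,-50,0,0.5,0,0,-60,0,0.5,0,0,-60,0]}}

```text
time: 49.02
tool_pos: [611.0, 10.6, 161.9]
tcp_rot: [-3.141, 0.001, -3.069]
contact_force: [0.3, -0.6, 1.1]
grip_width: 45.7
```

```bash
python3 - <<'E'
from seg import *
im=btns();cv2.imwrite('pics/s12.png',im)
go((453.8,348.6,160,184.2))
E
```

```text
side [191, 251, 12, 8, 71] [697.9 120.4  20. ]
side [331, 268, 15, 12, 143] [432.1 149.8  20. ]
side [305, 378, 16, 20, 251] [482.  363.7  20. ]
t 49.08 at [610.5  10.6 161. ] yaw -175.8 F [-0.3  0.4  0.2] grip 45.4
[np.float64(131.6), np.float64(348.5), np.float64(1.0), np.float64(-0.0)]
```

Button B4 has been knocked aside, to about (482,364). I'll measure it again with the top camera.

```bash
python3 - <<'E'
from seg import *
t=btns('top');cv2.imwrite('pics/t12.png',t)
hsv=cv2.cvtColor(t,cv2.COLOR_BGR2HSV);m=((hsv[...,1]<50)&(hsv[...,2]>90)).astype(np.uint8)
q=proj('top',[[481.5,364,20]])[0];print('expect',q)
x,y=q.astype(int);mm=cv2.moments(m[y-9:y+10,x-9:x+10],True);print(mm['m00'],mm['m10']/mm['m00']+x-9,mm['m01']/mm['m00']+y-9,at('top',[(mm['m10']/mm['m00']+x-9,mm['m01']/mm['m00']+y-9)],20))
go((481.5,364,160,184.2))
E
```

```text
top [153, 249, 11, 10, 86] [477.4 364.   20. ]
top [229, 264, 11, 11, 102] [434.7 170.1  20. ]
expect [158.1 253.4]
86.0 157.91860465116278 253.30232558139534 [[481.8 364.4  20. ]]
t 49.12 at [610.2  10.7 160.5] yaw -175.8 F [-0.2 -0.3  0.5] grip 45.9
[np.float64(102.6), np.float64(361.7), np.float64(0.5), np.float64(-0.0)]
```

Both cameras agree on (481.6,364.1).

Request:
{"method": "arm_command", "body": {"increments": [0.5,15,50,0,0,0.5,29,100,0,0,0.5,43,150,0,0,0.5,57,200,0,0,0.5,71,250,0,0,0.5,85,300,0,0,0.5,99,350,0,0,0.5,102.6,361.8,0,0,0.5,102.6,361.8,40,0,0.5,102.6,361.8,90,0,0.5,102.6,361.8,101,0,0.5,102.6,361.8,101,0,0.5,102.6,361.8,101,0,0.5,102.6,361.8,101,0]}}

```text
time: 50.88
tool_pos: [483.1, 364.4, 62.5]
tcp_rot: [3.14, 0.003, -3.069]
contact_force: [0.0, 0.2, 0.4]
grip_width: 46.1
```

```bash
python3 - <<'E'
from seg import *
btns()
go((481.6,364.1,10,184.2))
E
```

```text
side [191, 251, 12, 8, 72] [697.9 120.4  20. ]
side [290, 298, 9, 14, 46] [511.3 221.5  20. ]
side [305, 300, 33, 7, 64] [465.3 223.3  20. ]
side [299, 312, 9, 22, 157] [495.9 249.4  20. ]
side [334, 315, 10, 19, 137] [437.4 252.2  20. ]
t 50.92 at [482.9 364.3  62.2] yaw -175.8 F [0.4 0.3 0.5] grip 45.7
[np.float64(1.3), np.float64(-0.1), np.float64(52.2), np.float64(-0.0)]
```

Request:
{"method": "arm_command", "body": {"increments": [0.5,0.6,0,30,0,0.5,0.6,0,46,0,0.5,0.6,0,51,0,0.5,0.6,0,51,0,0.5,0.6,0,51,0,1,0.6,0,51,0,1,0.6,0,51,0,1,0.6,0,51,0,1,0.6,0,51,0,1,0.6,0,51,0,1,0.6,0,51,0,1,0.6,0,51,0]}}

```text
time: 52.42
tool_pos: [481.7, 364.1, 10.0]
tcp_rot: [3.141, 0.0, -3.069]
contact_force: [-1.0, -0.0, 3.5]
grip_width: 22.7
```

```bash
python3 - <<'E'
from h import *
go((481.6,364.1,10,184.2),(*nest(-66,0),155,184.2))
E
```

```text
t 52.42 at [481.7 364.1  10. ] yaw -175.8 F [-1.  -0.   3.5] grip 22.7
[np.float64(0.1), np.float64(0.0), np.float64(-0.0), np.float64(-0.0)]
[np.float64(28.7), np.float64(-361.3), np.float64(-145.0), np.float64(-0.0)]
```

Request:
{"method": "arm_command", "body": {"increments": [1,0,0,-30,0,1,0,0,-80,0,1,0,0,-130,0,1,0,0,-145,0,1,4,-50,-145,0,1,8,-100,-145,0,1,12,-150,-145,0,1,16,-200,-145,0,1,20,-250,-145,0,1,24,-300,-145,0,1,28,-345,-145,0,1,29,-361.5,-145,0,1,29,-361.5,-145,0,1,29,-361.5,-145,0,1,29,-361.5,-145,0,1,29,-361.5,-145,0]}}

```text
time: 54.42
tool_pos: [479.0, 2.2, 154.7]
tcp_rot: [3.141, 0.0, -3.067]
contact_force: [0.5, -0.3, 0.2]
grip_width: 22.4
```

```bash
python3 - <<'E'
from h import *
go((*nest(-66,0),102,184.2))
E
```

```text
t 54.42 at [479.    2.2 154.7] yaw -175.7 F [ 0.5 -0.3  0.2] grip 22.4
[np.float64(-0.4), np.float64(-0.6), np.float64(52.7), np.float64(0.1)]
```

Request:
{"method": "arm_command", "body": {"increments": [1,-0.2,-0.3,15,0,1,-0.2,-0.3,30,0,1,-0.2,-0.3,38,0,1,-0.2,-0.3,42,0,1,-0.2,-0.3,45,0,1,-0.2,-0.3,48,0,1,-0.2,-0.3,51,0,1,-0.2,-0.3,53,0,1,-0.2,-0.3,53,0,1,-0.2,-0.3,53,0]}}

```text
time: 55.68
tool_pos: [479.2, 1.0, 101.8]
tcp_rot: [3.142, 0.0, -3.069]
contact_force: [-0.8, 0.5, 0.0]
grip_width: 22.4
```

Request:
{"method": "arm_command", "body": {"increments": [1,0,0,1,0,1,0,0,1,0,0.7,0,0,1,0,0.6,0,0,1,0,0.5,0,0,1,0,0.5,0,0,1,0,0.5,0,0,-20,0,0.5,0,0,-50,0,0.5,0,0,-100,0,0.2,0,-60,-120,0,0.2,0,-120,-120,0,0.2,0,-180,-120,0,0.2,0,-180,-120,0]}}

```text
time: 57.3
tool_pos: [492.1, -182.2, 221.3]
tcp_rot: [-3.141, -0.0, -3.074]
contact_force: [-0.7, 0.4, 0.7]
grip_width: 73.3
```

```bash
python3 - <<'E'
from seg import *
s=imaging.capture('side')
cv2.imwrite('pics/a13.png',cv2.resize(s[130:250,195:355],(800,600),interpolation=2))
print([proj('side',[[*nest(x,0),110]])[0] for x in(66,22,-22,-66)])
go((553.5,-97.7,200,94.2),(553.5,-97.7,28,94.2))
E
```

```text
[array([245.9, 185.8]), array([268.5, 185.4]), array([291. , 185.1]), array([313.6, 184.8])]
t 57.35 at [ 491.9 -180.   221.3] yaw -176.0 F [-0.3  0.8  0.4] grip 73.2
[np.float64(-67.1), np.float64(77.8), np.float64(21.3), np.float64(89.8)]
[np.float64(-67.1), np.float64(77.8), np.float64(193.3), np.float64(89.8)]
```

View pics/a13.png

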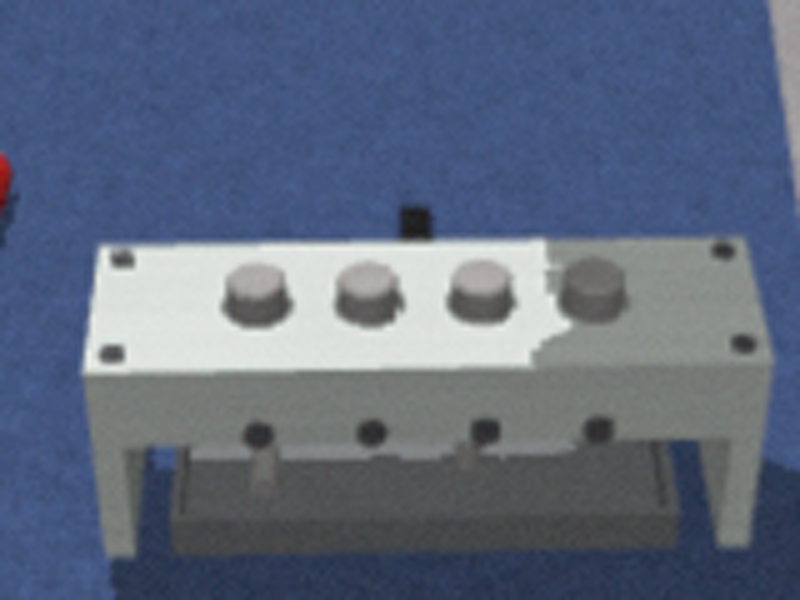

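All four buttons sit flat and alike. Their tops are at crop y≈280, px 186, as predicted for seated. The tray and its grip (415,222) have not moved (15 pictures viewed). Now I pull the tray out.

Request:
{"method": "arm_command", "body": {"increments": [0.2,0,78,0,90,0.2,-30,78,0,90,0.2,-67,78,0,90,0.2,-67,78,0,90,0.2,-67,78,0,90,0.2,-67,78,0,90,0.2,-67,78,0,90,0.2,-67,78,0,90,0.2,-67,78,0,90,0.2,-67,78,40,90,0.2,-67,78,80,90,0.2,-67,78,100,90,0.2,-67,78,100,90,0.2,-67,78,100,90]}}

```text
time: 59.1
tool_pos: [554.0, -95.1, 122.8]
tcp_rot: [3.14, 0.0, 1.645]
contact_force: [-0.2, 0.2, 0.5]
grip_width: 73.1
```

```bash
python3 - <<'E'
from seg import *
go((553.5,-98,28,94.2))
E
```

```text
t 59.1 at [554.  -95.1 122.8] yaw 94.2 F [-0.2  0.2  0.5] grip 73.1
[np.float64(-2.9), np.float64(-0.7), np.float64(94.8), np.float64(0.0)]
```

Request:
{"method": "arm_command", "body": {"increments": [0.2,-3,-0.5,40,0,0.2,-3,-0.5,80,0,0.2,-3,-0.5,94,0,0.2,-3,-0.5,94,0,0.2,-3,-0.5,94,0,1,-3,-0.5,94,0,1,-3,-0.5,94,0,1,-3,-0.5,94,0,1,-3,-0.5,94,0,1,-3,-0.5,94,0,1,-3,-0.5,94,0,1,-3,-0.5,94,0,1,-3,-0.5,94,0,1,-3,-0.5,94,0,1,-3,-0.5,94,0]}}

```text
time: 60.98
tool_pos: [553.2, -98.8, 27.7]
tcp_rot: [3.141, -0.0, 1.644]
contact_force: [0.8, 0.2, -1.3]
grip_width: 14.1
```

Request:
{"method": "arm_command", "body": {"increments": [1,-3,0,0,0,1,-8,0,0,0,1,-16,0,0,0,1,-25,0,0,0,1,-35,0,0,0,1,-45,0,0,0,1,-55,0,0,0,1,-65,0,0,0,1,-75,0,0,0,1,-85,0,0,0,1,-95,0,0,0,1,-105,0,0,0,1,-115,0,0,0,1,-125,0,0,0,1,-135,0,0,0,1,-144,0,0,0,1,-152,0,0,0,1,-157,0,0,0,1,-160,0,0,0,1,-160,0,0,0]}}

```text
time: 63.48
tool_pos: [564.9, -258.9, 27.8]
tcp_rot: [3.141, 0.001, 1.644]
contact_force: [-0.6, -0.7, -0.1]
grip_width: 13.9
```

Request:
{"method": "arm_command", "body": {"increments": [1,0,0,0,0,0.8,0,0,0,0,0.6,0,0,0,0,0.3,0,0,0,0,0.2,0,0,0,0,0.2,0,0,0,0,0.2,0,0,-40,0,0.2,0,0,-90,0,0.2,0,0,-140,0,0.2,0,0,-180,0,0.2,-60,0,-180,0,0.2,-120,0,-180,0,0.2,-180,0,-180,0,0.2,-180,0,-180,0,0.2,-180,0,-180,0]}}

```text
time: 65.35
tool_pos: [577.7, -437.7, 207.0]
tcp_rot: [-3.141, -0.001, 1.643]
contact_force: [-0.2, 0.4, 0.3]
grip_width: 73.6
```

```bash
python3 - <<'E'
from seg import *
s=imaging.capture('side');t=imaging.capture('top')
cv2.imwrite('pics/a14.png',np.hstack([cv2.resize(s[60:260,160:360],(400,400),interpolation=2),cv2.resize(s[100:400,150:400],(400,400),interpolation=2)]))
cv2.imwrite('pics/fin.png',np.vstack([np.hstack([cv2.resize(s[60:200,190:360],(400,300),interpolation=2),cv2.resize(s[150:420,150:400],(400,300),interpolation=2)]),cv2.resize(t[150:290,180:480],(800,300),interpolation=2)]))
go()
E
```

```text
t 65.45 at [ 578.3 -436.6  208.1] yaw 94.3 F [-0.2  0.4 -0.5] grip 73.6
```

View pics/fin.png

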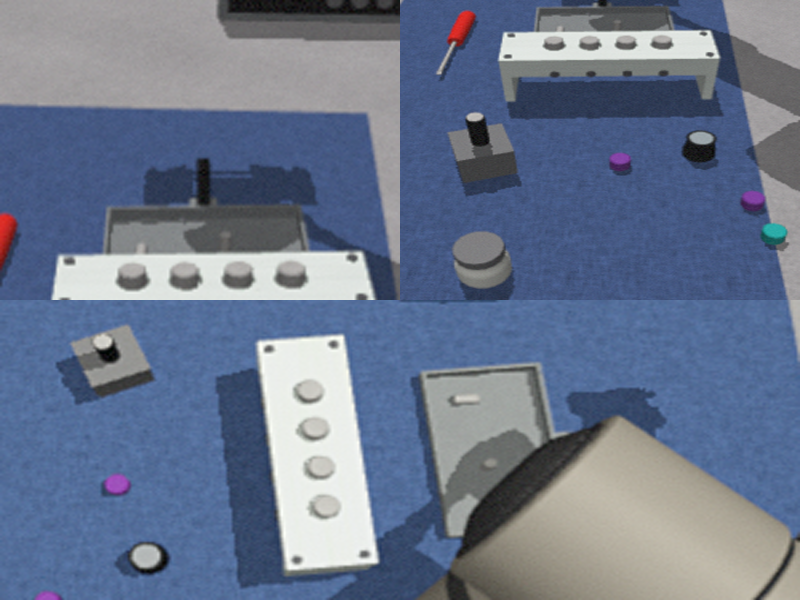

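The final picture shows both dowels in the tray, one lying at (465,399) and one standing at (489,464). The tray is clear of the nest, the four buttons are seated, the punch is in its stand, and the bystanders are in place. Handing in.

```bash
python3 -c "
from plant import ticket
print(ticket.close_job())"
```

```text
the job is handed in; nothing more can be done
None
```

I carried out every step of the task and handed the job in after about 65 s of robot time. The hand-in gave no verdict, so the result rests on my own checks below.

- **Tray in:** I slid it under the nest to about 17–20 mm on the nest's -y side of centre, inside the ±35 mm allowed.
- **Dowels:** Only bores 2 and 4 held worn dowels. I drove both out, and they dropped into the tray.
- **Punch:** It is back upright in its stand.
- **Buttons:** All four grey rest buttons are in pockets 1 to 4. The last one was knocked about 3 cm aside during the run, so I measured it again with both cameras before picking it up.
- **Tray out:** I pulled it clear of the nest, to about 180 mm from the nest's middle line.

**Last checks:**
- The final pictures show both dowels in the tray, one lying and one standing.
- The button tops appear at the height expected for fully seated.
- The screwdriver, jar, loupe and the purple and turquoise look-alikes are where they started.
- The gripper is open and well clear of everything.

**Disagreements:** The two cameras differed by about 3 mm in y on the nest's position. I used the average, and the punch tip in the side view and the low contact forces agreed with it. No check failed.

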